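Sort the washed reference tiles by their drag on the glass plate

TASK

The washed white reference tiles of the strip reader stand face down on the glass plate, two polished and two matt, and from above they all look alike: tell them apart by the drag you feel when you slide each one over the glass under a light push. Put the polished ones face down into the foam pockets of the open case, one flat in each pocket, and the matt ones face down and flat in the blue-lined tray, setting them down gently (the ceramic chips if it is dropped or knocked); then shut the lid of the case, and leave the other things on the bench where they are.

Things in the scene. Friction and masses are not known exactly. Their poses are not given: they have to be found in the camera images.
- start_1 (a point): centre of one of the four tiles as it stands at the start, 36 mm above the bench, z up (the point does not follow the tile). All four look alike, 48 mm high, 0.22 to 0.39 kg: underneath a white face 46 mm (plate's x) by 70 mm (plate's y), 14 mm high with its backing; above that a dark grip block 24 mm (x) by 50 mm (y), 14 to 48 mm above the face, to be pinched across x
- start_2 (a point): the same for another of the four tiles; each is turned like the plate, give or take 0.06 rad; which is polished and which matt differs each time and can only be felt
- start_3 (a point): the same for another of the four tiles; each is turned like the plate, give or take 0.06 rad; which is polished and which matt differs each time and can only be felt
- start_4 (a point): the same for another of the four tiles; each is turned like the plate, give or take 0.06 rad; which is polished and which matt differs each time and can only be felt
- plate: fixed glass plate 200 mm (own x) by 420 mm (own y), top face 12 mm above the bench; origin at the bench under its centre. The tiles start in a row along its y, about 100 mm apart, at own x -5 to 40 mm; the half towards the robot (own -x) is free for sliding. A matt face drags with 0.6 to 0.8 of the downward force on it, a polished one with 0.10 to 0.14
- case: fixed dark storage case for the polished tiles, outside 134 mm (own x) by 190 mm (own y), walls 5 mm thick and 58 mm high, open at the top; origin at the bench under its centre. Inside floor 5 mm above the bench, covered but for two pockets by foam 8 mm thick. Its lid is hinged on the far (+x) rim
- pocket_a (a point): centre of the floor of one foam pocket of the case, 5 mm above the bench and 75 mm before the hinge: 54 mm (own x) by 78 mm (own y), 8 mm deep, 4 mm clear all round a tile whose y lies along the pocket's y
- pocket_b (a point): centre of the floor of the other pocket, same sizes, 88 mm beside the first along the case's y
- lid (a joint): angle of the case lid, a panel of 136 x 192 x 13 mm, 0.22 kg: 0 shut, 1.57 upright, up to 1.9 leaning away to +x. Its hinge is stiff enough to hold it from about 1.1 rad up; tipped below that it falls shut by itself. It starts open, 1.65 to 1.85 rad
- lid_hinge (a point): middle of the lid's hinge line, along the case's y, 58 mm above the bench
- lid_lip (a point): middle of the finger lip on the lid's free edge, 141 mm from the hinge; when the lid stands open it is about 190 to 200 mm above the bench
- tray: fixed low white tray with a blue liner for the matt tiles, outside 134 mm (own x) by 196 mm (own y), rim 4 mm thick and 20 mm high; origin at the bench under its centre. Case and tray stand on either side of the plate, which on which side varies
- tray_floor (a point): centre of the tray's inside floor, 4 mm above the bench; inside 126 mm (own x) by 188 mm (own y), room for two tiles end to end along y, 90 mm apart
- strip_bottle: white jar with blue cap, 42 mm wide, 95 mm high, origin under it; a bystander, to be left where it is
- dropper: amber bottle, 36 mm wide, 85 mm high, origin under it; a bystander, to be left where it is
- sample_cup: clear cup with yellow cap, 60 mm wide, 70 mm high, origin under it; a bystander, to be left where it is
- timer: white timer, 30 x 65 x 62 mm, origin under it; a bystander, to be left where it is
- marker: pen lying on the bench, 12 mm thick, about 120 mm long, origin under it; a bystander, to be left where it is
Things that resemble listed ones, but are neither listed nor needed, are in the scene too. Leave any pink look-alike of the case alone.

How it is judged:
By the outcome, as a careful person would: the job done as asked, in the order asked, and still so for the second after the job is handed in, with the robot touching nothing.
It also fails if it takes over 72 s, if anything falls off the work surface, if the arm or the gripper's body presses on something with over 40 N, if the wrist force passes 120 N, or if a joint passes its speed limit or range.

ROBOT

A 6-joint arm with a two-finger parallel gripper is mounted at the origin on the work surface. World frame = base frame: x ahead of the robot, y to its left, z up, the work surface at z = 0. Lengths are in m, angles in rad, forces in N, time in s.
With the tool pointing down it reaches from about 0.275 to 0.85 m from the base axis. Payload 19 kg.
Tool frame: the origin (TCP) lies on the centre line of the jaws, within the pads' length; the fingertips stand 14 mm ahead of it and the grasp point (between the pads) lies 5 mm behind it (robot.tips_ahead is the distance from the TCP to the fingertips, in m); z points along the fingers, y is the direction in which the jaws open and shut (so a half turn about z gives the same grasp; the last joint's range is limited). The gripper opens to 85 mm and grips with 20 to 120 N. Pads are 22 mm wide; open, the fingers measure 114 mm over their backs; the gripper's body (76 mm by 85 mm) begins 54 mm behind the grasp point. The pads swing forward as they close: fully open they stand 13 mm farther back than shut.
Start: joints at [0.984, 0.15, 1.437, -0, 1.554, -0.134], TCP at [0.252, 0.517, 0.245] pointing down, gripper open.
Joint ranges: [-2.8, 2.8], [-0.68, 2.1], [0.12, 2.68], [-1.39, 4.53], [0.16, 2.79], [-2.81, 2.81]. Speed limits (rad/s): [1.89, 1.89, 2.22, 3.01, 3.01, 3.01].

INTERFACE

Orientations are given as [roll, pitch, yaw] about the fixed x, y, z axes, in that order (R = Rz(yaw) Ry(pitch) Rx(roll)).
In Python, from workcell import robot gives the robot as it stands.
- The arm moves only by the shell command python3 -m crank 'ROWS' [FORCE]. ROWS is JSON, a list of rows, each a list of 3 entries, a list of its own where there are three numbers: the shift along the tool's x, y, z in m, then the turn, a rotation vector about the tool's x, y, z in degrees, then the closure in counts, from 0 (fully open) to 255 (shut). In form: [[[x, y, z], [rx, ry, rz], hand], ...]. A call has 1 to 5 rows; each row is the pose to reach, as a shift and turn from the pose measured when the call began, along the tool's axes at that moment; what a row does not reach only later rows make up. A row lasts 1/8 s, in which the tool goes at most 62.5 mm and 10.7 degrees, less where a joint would pass 70% of its speed; a pose out of reach is approached as far as the arm can. A call with a gripper value outside its range is refused whole. The fingers move at their own pace and stop on an object; FORCE is the grip in N (left out, the last holds). Time passes only in rows, so rows that repeat a pose let the fingers close. It gives the time, the measured TCP pose, the force and the opening at its end, in the units of the state.
- robot.observe(): the state, without advancing time (a new reading comes with each control period).
- robot.camera(name): name is "scene" or "top" or "wrist"; returns a dict with "pixels" (420x560x3 uint8, red, green, blue), "K" (3x3 intrinsics, pixels), "dist" ([k1, k2, p1, p2, k3] as OpenCV has them; the pictures are not rectified), "T" (4x4, takes a point from camera to world coordinates). Camera axes: x right, y down, z forward; pixel columns grow to the right and rows downward; lengths in m; the calibration is good to about 2 mm. A picture is of the moment at which its call begins. There is no depth.
- robot.job_done(): hands the job in, once; it reports no verdict.
The state is a dict: "time": time; "joint_pos": joint angles; "joint_velocities": joint speeds; "effort": joint torques, N m; "tcp_pos": TCP position; "ee_rot": TCP orientation; "force": force on the tool from outside, world axes, zero at the start; "moment": the same for the moment, N m; "gripper_width": finger opening in m.
Only numpy, scipy, OpenCV 4.12 (cv2) and the standard library are available. Lean on these libraries where they do the work, as an engineer would, in place of code of your own. Each camera call takes 0.05 s, during which the arm holds its last target.

## Working session

There is one attempt and no reset: what is moved stays moved. The work goes in short steps, Python scripts to look and compute and a shell command to move; the robot and the scene stay as the last step left them, time stands still between calls to the robot, and variables do not carry over. Pictures are saved under pics/ and viewed, and the job is handed in when it is done.

```bash
ls -la; mkdir -p pics; python3 - <<'E'
from workcell import robot
import cv2
print(robot.observe(), robot.tips_ahead)
for n in ("scene","top","wrist"):
    c=robot.camera(n); cv2.imwrite(f"pics/{n}0.png",c["pixels"][:,:,::-1]); print(n,c["K"].tolist(),c["dist"],c["T"].round(4).tolist())
E
```

```text
total 12
drwxr-xr-x  3 agent agent 4096 Dec  6 20:22 .
drwxr-xr-x 23 root  root  4096 Dec  6 20:21 ..
drwxr-xr-x  2 agent agent 4096 Dec  6 20:22 pics
{'time': 0.0, 'joint_pos': array([ 9.84010126e-01,  1.50986091e-01,  1.43801387e+00, -1.64937790e-05,
        1.55379404e+00, -1.34023294e-01]), 'joint_velocities': array([ 0.00211355, -0.00112465,  0.00076299,  0.00023058,  0.00028077,
       -0.00096468]), 'effort': array([-1.34286209e-03, -7.13061547e+01, -5.70846069e+01, -3.61944440e-04,
        8.80468462e-03,  2.38508221e-06]), 'tcp_pos': array([0.25144447, 0.51685973, 0.24468394]), 'ee_rot': array([-3.14039988e+00, -1.44183722e-04,  2.68882995e+00]), 'force': array([-0.49045547,  0.38329502, -0.38463072]), 'moment': array([0.07917897, 0.05052681, 0.04366538]), 'gripper_width': 0.08530233902941324} 0.014
scene [[379.8169335805026, 0.0, 281.24419668810066], [0.0, 379.8169335805026, 212.08111177422046], [0.0, 0.0, 1.0]] [-0.0873949  0.         0.         0.         0.       ] [[-0.0613, 0.5228, -0.8502, 1.4679], [0.998, 0.0206, -0.0594, 0.0684], [-0.0135, -0.8522, -0.523, 0.703], [0.0, 0.0, 0.0, 1.0]]
top [[530.7307514431142, 0.0, 268.75730652873733], [0.0, 530.7307514431142, 214.77004787852354], [0.0, 0.0, 1.0]] [-0.10234746  0.          0.          0.          0.        ] [[0.018, -0.9976, 0.0674, 0.3826], [-0.9998, -0.0171, 0.0136, -0.0055], [-0.0125, -0.0676, -0.9976, 1.5034], [0.0, 0.0, 0.0, 1.0]]
wrist [[361.29292355360855, 0.0, 285.96339871059047], [0.0, 361.29292355360855, 215.29846039608984], [0.0, 0.0, 1.0]] [-0.08640477  0.          0.          0.          0.        ] [[0.4378, 0.8606, 0.2604, 0.1855], [0.8991, -0.4187, -0.1277, 0.5504], [-0.0008, 0.29, -0.957, 0.3722], [0.0, 0.0, 0.0, 1.0]]
```

View pics/top0.png

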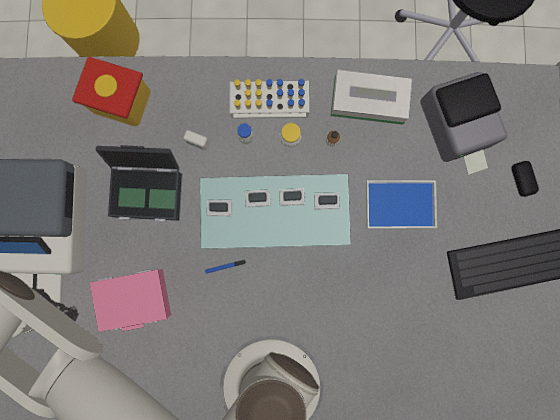

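View pics/scene0.png

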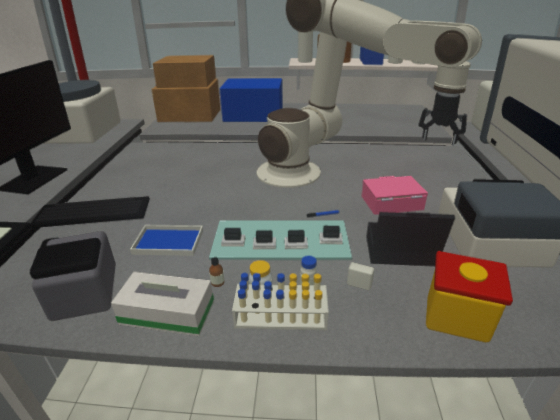

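View pics/wrist0.png

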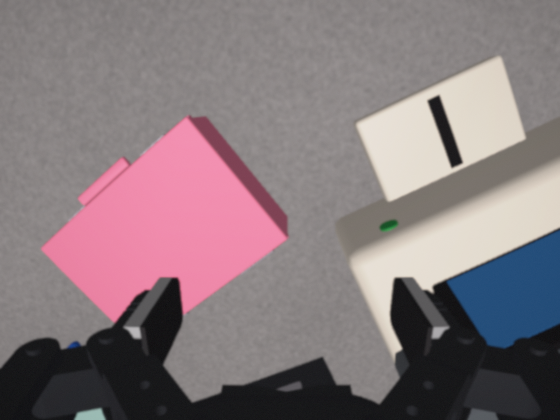

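Top picture: the dark open case with two green pockets is at (145,185), the glass plate at (275,210) with four tiles at (219,207), (258,198), (292,196) and (327,200), and the blue-lined tray at (402,204). The pink closed box at (130,300) is the look-alike, so I leave it alone. I'll enlarge these areas.

```bash
cat > h.py <<'E'
import numpy as np, cv2
from scipy.spatial.transform import Rotation as R
from workcell import robot
def ray(c,px):
    p=cv2.undistortPoints(np.array(px,float).reshape(-1,1,2),c["K"],np.array(c["dist"])).reshape(-1,2)
    d=np.c_[p,np.ones(len(p))]@c["T"][:3,:3].T
    return c["T"][:3,3],d
def onz(c,px,z):
    o,d=ray(c,px); return o+d*((z-o[2])/d[:,2])[:,None]
def proj(c,P):
    Ti=np.linalg.inv(c["T"]); q,_=cv2.projectPoints(np.array(P,float).reshape(-1,1,3),cv2.Rodrigues(Ti[:3,:3])[0],Ti[:3,3],c["K"],np.array(c["dist"])); return q.reshape(-1,2)
def tri(c1,p1,c2,p2):
    o1,d1=ray(c1,p1);o2,d2=ray(c2,p2);out=[]
    for a,b in zip(d1,d2):
        A=np.c_[a,-b]; s=np.linalg.lstsq(A,o2-o1,rcond=None)[0]; out.append((o1+a*s[0]+o2+b*s[1])/2)
    return np.array(out)
def save(c,n,box=None,s=1):
    im=c["pixels"][:,:,::-1]
    if box: im=im[box[1]:box[3],box[0]:box[2]]
    cv2.imwrite(n,cv2.resize(im,None,fx=s,fy=s,interpolation=cv2.INTER_CUBIC))
import pickle
E
python3 - <<'E'
from h import *
c=robot.camera("top"); pickle.dump(c,open("top0.pkl","wb"))
save(c,"pics/t_plate.png",(195,165,355,255),5)
save(c,"pics/t_case.png",(90,135,190,235),6)
save(c,"pics/t_tray.png",(360,170,445,235),7)
E
```

```text
(no output)
```

View pics/t_plate.png

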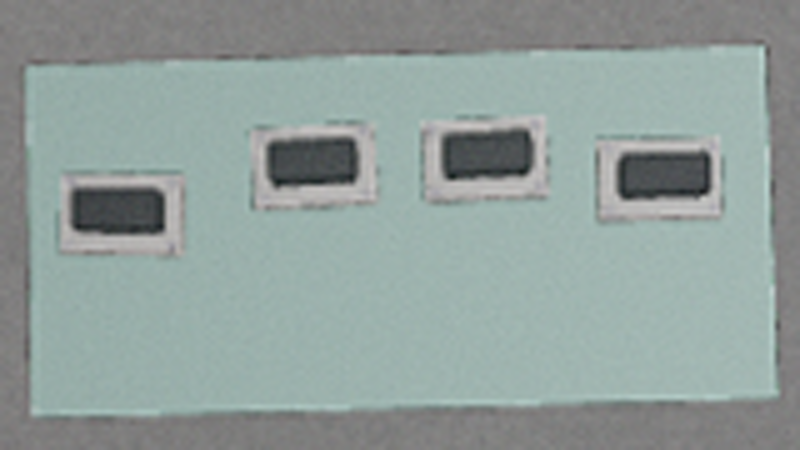

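View pics/t_case.png

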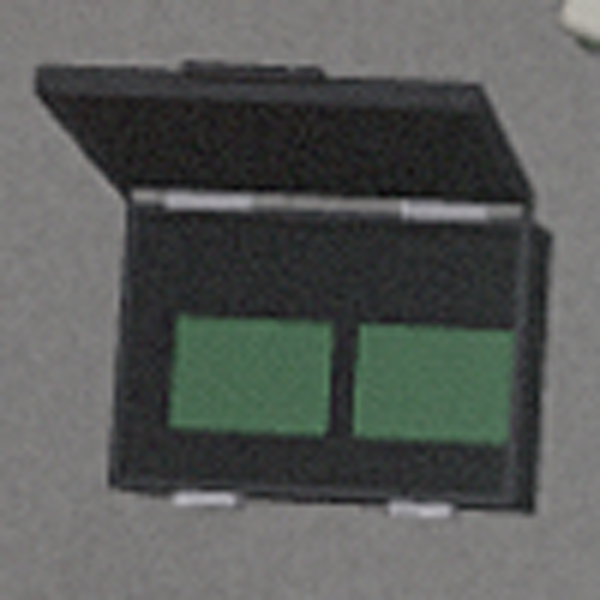

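View pics/t_tray.png

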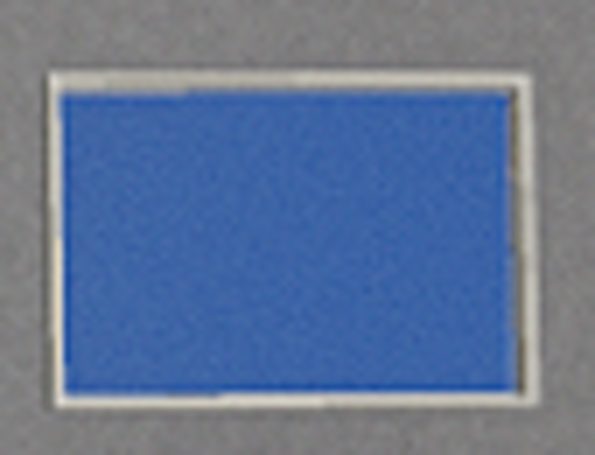

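```bash
python3 - <<'E'
from h import *
c=pickle.load(open("top0.pkl","rb"))
def cv(a,x0,y0,s): return (np.array(a,float)+.5)/s-.5+[x0,y0]
np.set_printoptions(precision=4,suppress=True)
def info(n,a,z):
    P=onz(c,a,z); # order TL,TR,BR,BL ; TL=(+x,+y)
    ex=(P[0]+P[1]-P[2]-P[3])[:2]/2; ey=(P[0]+P[3]-P[1]-P[2])[:2]/2
    print(n,P.mean(0)[:2],"lx",np.linalg.norm(ex),"ly",np.linalg.norm(ey),"yaw(y)",np.degrees(np.arctan2(-ey[0],ey[1])),"yaw(x)",np.degrees(np.arctan2(ex[1],ex[0])))
f=lambda a:cv(a,195,165,5)
info("plate",f([(26,65),(764,46),(777,397),(32,415)]),.012)
T=[[(62,176),(184,173),(184,254),(60,252)],[(250,128),(374,122),(378,202),(254,210)],[(423,122),(546,115),(549,197),(426,203)],[(598,141),(719,137),(722,216),(599,219)]]
G=[[(71,187),(163,188),(166,234),(71,231)],[(267,141),(356,138),(358,183),(270,187)],[(441,134),(531,130),(534,177),(445,181)],[(617,153),(711,151),(713,196),(619,199)]]
for i,(t,g) in enumerate(zip(T,G)):
    info(f"tile{i}",f(t),.026); info(f"  grip{i}",f(g),.060)
f=lambda a:cv(a,360,170,7)
info("tray liner",f([(60,92),(515,90),(522,393),(63,397)]),.004)
info("tray rim",f([(48,72),(531,74),(540,404),(54,407)]),.02)
f=lambda a:cv(a,90,135,6)
info("case rim",f([(130,195),(530,208),(515,503),(110,487)]),.058)
info("pock_L",f([(177,318),(333,325),(326,437),(170,432)]),.005)
info("pock_R",f([(360,324),(514,330),(508,444),(354,440)]),.005)
E
```

```text
plate [ 0.4954 -0.001 ] lx 0.19865266781962546 ly 0.4190292627517724 yaw(y) 2.4102490284729394 yaw(x) 2.5341105194289186
tile0 [0.5008 0.154 ] lx 0.04408791396075032 ly 0.06906278123379724 yaw(y) 1.1914499307249486 yaw(x) 0.674387881681673
  grip0 [0.5001 0.153 ] lx 0.02471819126244814 ly 0.051323480225850135 yaw(y) -0.2716558139886998 yaw(x) 3.3212033044790354
tile1 [0.5297 0.0473] lx 0.045598928143467755 ly 0.06951511597939125 yaw(y) 4.1941834339286705 yaw(x) 3.936635619151502
  grip1 [0.5281 0.0468] lx 0.025036285429822287 ly 0.04843789314800323 yaw(y) 3.22298846965739 yaw(x) 4.2550423122037495
tile2 [ 0.5349 -0.0488] lx 0.04583142669596006 ly 0.0688915083646571 yaw(y) 4.014394105150159 yaw(x) 2.9409878886030145
  grip2 [ 0.5334 -0.0488] lx 0.02587786581447994 ly 0.048957640951890445 yaw(y) 3.545792469292244 yaw(x) 5.078455281391432
tile3 [ 0.5259 -0.146 ] lx 0.044085508428996036 ly 0.06833117314357845 yaw(y) 2.645442382799616 yaw(x) 2.0280900211661175
  grip3 [ 0.5245 -0.1458] lx 0.024981542494802077 ly 0.051441398727606204 yaw(y) 2.5258866996461737 yaw(x) 3.073021474215517
tray liner [ 0.5204 -0.3612] lx 0.12409721494006361 ly 0.18776472256981058 yaw(y) 1.399369493918475 yaw(x) 0.9520253169723936
tray rim [ 0.5205 -0.3588] lx 0.13431971158010225 ly 0.19697162185037645 yaw(y) 1.085676695374613 yaw(x) 1.2983701861032149
case rim [0.5359 0.363 ] lx 0.13605850531279262 ly 0.18848004389621753 yaw(y) -1.2080198077140993 yaw(x) -1.3778461113810747
pock_L [0.5265 0.4093] lx 0.05427474541817748 ly 0.07594890461327272 yaw(y) -1.3165793969096777 yaw(x) -1.4481592695252106
pock_R [0.5247 0.3209] lx 0.0550131752169289 ly 0.07418780462939353 yaw(y) -0.9609206492536285 yaw(x) -1.1185847244550953
```

```bash
cat >> h.py <<'E'
def delta(x,y,z,yaw):
    """shift (mm) and turn (deg) from the present pose to tool-down pose with this yaw (deg)"""
    s=robot.observe(); Rt=R.from_euler('xyz',s["ee_rot"]); T=R.from_euler('xyz',[np.pi,0,np.radians(yaw)])
    d=Rt.inv().apply(np.array([x,y,z])-s["tcp_pos"])*1e3
    r=np.degrees((Rt.inv()*T).as_rotvec())
    print("t",round(s["time"],2),"shift mm",d.round(1),"turn",r.round(2),"F",s["force"].round(2),"w",round(s["gripper_width"]*1e3,1))
E
cat > d.py <<'E'
import sys; from h import *
delta(*map(float,sys.argv[1:5]))
E
python3 d.py 0.50 0.40 0.32 90
```

```text
t 0.2 shift mm [-274.6    3.5  -75.1] turn [-4.000e-02  2.000e-02  6.406e+01] F [0.7  0.19 0.09] w 85.4
```

```bash
python3 -m crank '[[[-0.055,0.001,-0.015],[0,0,10.7],0],[[-0.11,0.002,-0.03],[0,0,21.4],0],[[-0.165,0.003,-0.045],[0,0,32],0],[[-0.22,0.003,-0.06],[0,0,42.7],0],[[-0.2746,0.0035,-0.075],[0,0,53.4],0]]'; python3 d.py 0.50 0.40 0.32 90
```

```text
time: 0.82
tcp_pos: [0.5014, 0.3989, 0.3203]
ee_rot: [-3.141, 0.001, 1.751]
force: [0.5, 0.8, -0.5]
gripper_width: 0.0856
t 0.82 shift mm [ 1.3 -1.2  0.3] turn [-0.04  0.03 10.3 ] F [ 0.45  0.83 -0.53] w 85.6
```

Tracking is accurate. I'll finish the turn and take a picture of the case.

```bash
python3 -m crank '[[[0,0,0],[0,0,10.3],0],[[0,0,0],[0,0,10.3],0]]'; python3 - <<'E'
from h import *
c=robot.camera("wrist"); pickle.dump(c,open("w1.pkl","wb")); save(c,"pics/w1.png",None,1.4)
print(c["T"].round(3).tolist())
E
```

```text
time: 1.08
tcp_pos: [0.5018, 0.3986, 0.3199]
ee_rot: [-3.14, 0.001, 1.571]
force: [0.2, 0.6, 0.7]
gripper_width: 0.0853
[[1.0, -0.0, -0.001, 0.503], [-0.0, -0.957, -0.291, 0.474], [-0.001, 0.291, -0.957, 0.447], [0.0, 0.0, 0.0, 1.0]]
```

View pics/w1.png

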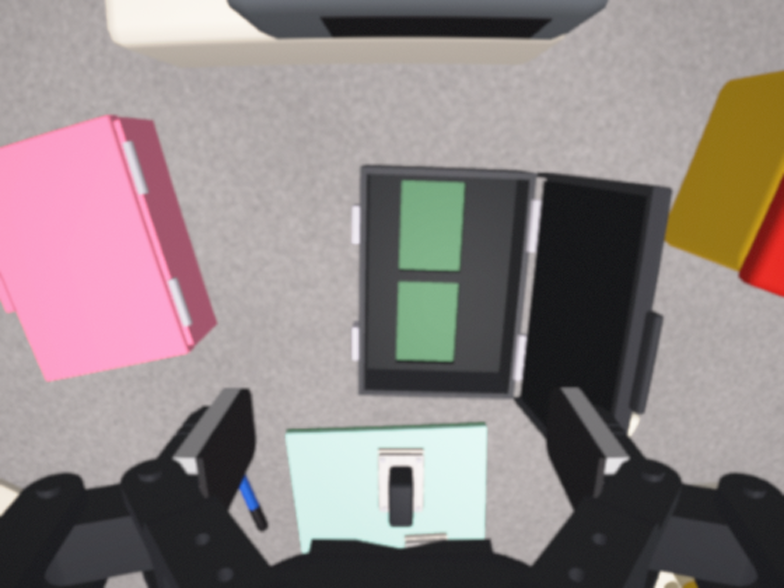

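Wrist picture (scaled 1.4): the case with its two green pockets at (432,225) and (427,321), the lid leaning right with its lip at about (650,363), and one tile at (400,490). I'll segment the pockets from both views.

```bash
cat >> h.py <<'E'
def green(c,lo=(45,70,50),hi=(80,255,255),amin=150):
    hsv=cv2.cvtColor(c["pixels"],cv2.COLOR_RGB2HSV); m=cv2.inRange(hsv,lo,hi)
    k=cv2.findContours(m,cv2.RETR_EXTERNAL,cv2.CHAIN_APPROX_NONE)[0]
    return [q for q in k if cv2.contourArea(q)>amin]
E
python3 - <<'E'
from h import *
np.set_printoptions(precision=4,suppress=True)
W=pickle.load(open("w1.pkl","rb"));Tp=pickle.load(open("top0.pkl","rb"))
ctr={}
for n,c in (("w",W),("t",Tp)):
    for q in green(c):
        px=cv2.minAreaRect(q)[0]; x,y=px
        for z in (.005,.013):
            P=onz(c,q.reshape(-1,2),z)
            r=cv2.minAreaRect((P[:,:2]*1000).astype(np.float32)); print(n,np.round(px,1),z,np.round(r[0],1),np.round(r[1],1),round(r[2],2))
        ctr.setdefault(n,[]).append((P[:,1].mean(),px))
a=sorted(ctr["w"]);b=sorted(ctr["t"])
print(tri(W,[k[1] for k in a],Tp,[k[1] for k in b]))
# case rim corners in w1 (outer)
f=lambda a:np.array(a)/1.4
P=onz(W,f([(361,166),(537,174),(517,397),(360,393)]),.058);print(P[:,:2],P.mean(0))
print(onz(W,f([(287,430),(486,423)]),.012))
E
```

```text
w [304.3 230.2] 0.005 [525.7 318.6] [75.3 51.8] 88.61
w [304.3 230.2] 0.013 [525.3 321.4] [73.9 50.8] 88.61
w [308.2 160.9] 0.005 [528.9 408.1] [77.3 53.3] 88.42
w [308.2 160.9] 0.013 [528.4 409.3] [75.9 52.3] 88.42
t [161.7 198.3] 0.005 [525.9 321.9] [74.9 53.1] 88.36
t [161.7 198.3] 0.013 [525.1 320.1] [74.5 52.8] 88.36
t [131.2 197.1] 0.005 [527.7 409.9] [76.3 54.1] 88.1
t [131.2 197.1] 0.013 [526.9 407.7] [75.9 53.8] 88.1
[[0.5255 0.3206 0.0092]
 [0.5283 0.4093 0.0073]]
[[0.4726 0.4613]
 [0.6053 0.456 ]
 [0.6023 0.2694]
 [0.4675 0.2736]] [0.5369 0.3651 0.058 ]
[[0.3902 0.2089 0.012 ]
 [0.5857 0.2171 0.012 ]]
```

```bash
python3 -m crank '[[[-0.062,0.004,0],[0,0,0],0],[[-0.124,0.008,0],[0,0,0],0],[[-0.186,0.012,0],[0,0,0],0],[[-0.248,0.015,0],[0,0,0],0],[[-0.31,0.018,0],[0,0,0],0]]'; python3 -m crank '[[[-0.02,0,0],[0,0,0],90],[[-0.02,0,0],[0,0,0],90]]'; python3 - <<'E'
from h import *
c=robot.camera("wrist"); pickle.dump(c,open("w2.pkl","wb")); save(c,"pics/w2.png",None,1.4)
E
```

```text
time: 1.75
tcp_pos: [0.5198, 0.0879, 0.3203]
ee_rot: [-3.141, 0.001, 1.582]
force: [1.3, -0.3, -0.7]
gripper_width: 0.0856
time: 2.0
tcp_pos: [0.5197, 0.0673, 0.3204]
ee_rot: [-3.141, 0.001, 1.584]
force: [-0.1, 1.5, -0.7]
gripper_width: 0.0553
```

View pics/w2.png

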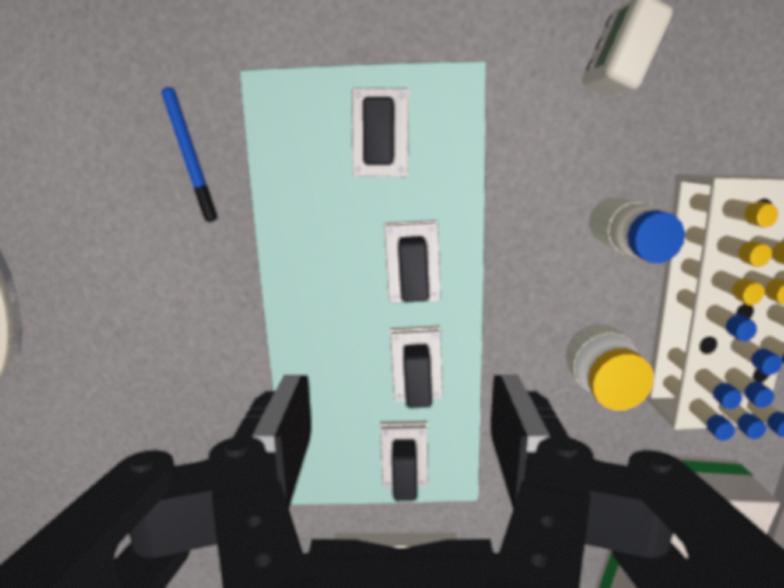

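```bash
python3 - <<'E'
from h import *
c=pickle.load(open("w2.pkl","rb"))
save(c,"pics/w2a.png",(240,55,330,220),4.8/1.35)
im=c["pixels"][:,:,::-1]
a=cv2.resize(im[55:220,240:330],None,fx=3.6,fy=3.6,interpolation=cv2.INTER_CUBIC); b=cv2.resize(im[220:365,240:330],None,fx=3.6,fy=3.6,interpolation=cv2.INTER_CUBIC)
b=cv2.copyMakeBorder(b,0,a.shape[0]-b.shape[0],40,0,cv2.BORDER_CONSTANT)
cv2.imwrite("pics/w2a.png",np.hstack([a,b])); print(a.shape,b.shape)
E
```

```text
(594, 324, 3) (594, 364, 3)
```

View pics/w2a.png

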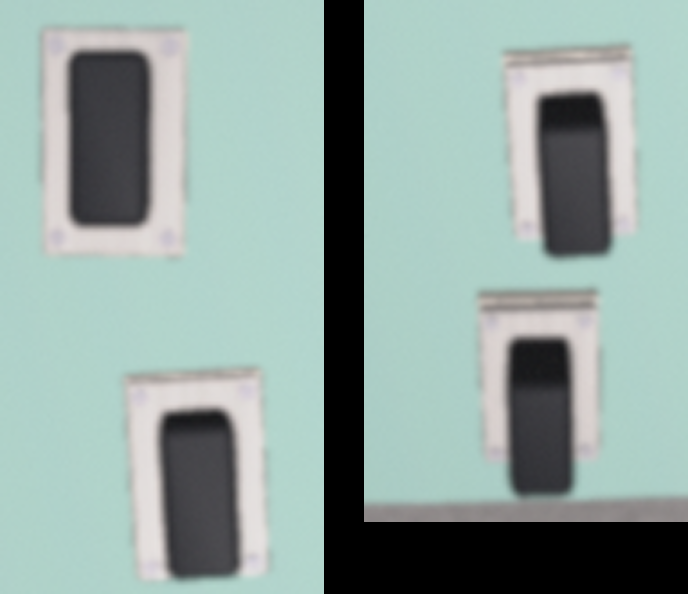

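```bash
python3 - <<'E'
from h import *
c=pickle.load(open("w2.pkl","rb"));Tp=pickle.load(open("top0.pkl","rb"))
s=3.6
G=[[(70,50),(149,50),(149,226),(69,226)],[(163,433),(233,432),(240,577),(167,578)],[(541,132),(606,130),(610,255),(546,257)],[(510,388),(571,386),(572,494),(513,495)]]
F=[[(42,29),(186,29),(186,256),(43,254)],[(125,379),(260,371),(268,572),(137,580)],[(504,62),(632,54),(635,234),(515,237)],[(479,306),(597,300),(599,460),(485,460)]]
GT=[[(71,187),(163,188),(166,234),(71,231)],[(267,141),(356,138),(358,183),(270,187)],[(441,134),(531,130),(534,177),(445,181)],[(617,153),(711,151),(713,196),(619,199)]]
for i in range(4):
    off=(240,55) if i<2 else (240,220); sh=0 if i<2 else 364
    for L,z in ((G,.06),(F,.026)):
        a=(np.array(L[i],float)-[sh,0]+.5)/s-.5+off
        P=onz(c,a,z)[:,:2]; ex=(P[1]+P[2]-P[0]-P[3])/2; ey=(P[0]+P[1]-P[2]-P[3])/2
        print(i,z,P.mean(0).round(4),"l",np.linalg.norm(ex).round(4),np.linalg.norm(ey).round(4),"yaw x",np.degrees(np.arctan2(ex[1],ex[0])).round(2),"y",np.degrees(np.arctan2(-ey[0],ey[1])).round(2))
        if z==.06:
            w=a.mean(0); t=(np.mean(GT[i],0)+.5)/5-.5+[195,165]; print("   tri",tri(c,[w],Tp,[t]).round(4))
E
```

```text
0 0.06 [0.5025 0.1553] l 0.0227 0.0486 yaw x 0.61 y 0.01
   tri [[0.5018 0.156  0.0366]]
0 0.026 [0.5026 0.1551] l 0.0446 0.0679 yaw x 0.23 y 0.36
1 0.06 [0.5308 0.0479] l 0.0219 0.0458 yaw x 1.6 y 3.29
   tri [[0.5299 0.0468 0.0528]]
1 0.026 [0.5305 0.0493] l 0.0442 0.0682 yaw x 4.31 y 3.92
2 0.06 [ 0.5364 -0.0474] l 0.0212 0.0454 yaw x 2.67 y 3.26
   tri [[ 0.5352 -0.0491  0.0552]]
2 0.026 [ 0.536  -0.0462] l 0.0438 0.0684 yaw x 3.44 y 3.4
3 0.06 [ 0.5267 -0.1442] l 0.0212 0.0455 yaw x 2.44 y 1.82
   tri [[ 0.5258 -0.1462  0.0564]]
3 0.026 [ 0.5263 -0.1431] l 0.0438 0.0695 yaw x 2.4 y 2.16
```

```bash
python3 d.py 0.502 0.1545 0.10 90.3
```

```text
t 2.05 shift mm [ 86.5 -16.5 220.4] turn [-0.03  0.03  0.49] F [-0.08 -0.12  0.25] w 55.0
```

```bash
python3 -m crank '[[[0.023,-0.005,0.056],[0,0,0.49],90],[[0.045,-0.009,0.112],[0,0,0.49],90],[[0.067,-0.013,0.168],[0,0,0.49],90],[[0.0865,-0.0165,0.2204],[0,0,0.49],90],[[0.0865,-0.0165,0.2204],[0,0,0.49],90]]'; python3 - <<'E'
from h import *
c=robot.camera("wrist"); pickle.dump(c,open("w3.pkl","wb")); save(c,"pics/w3.png",None,1)
E
python3 d.py 0.502 0.1545 0.046 90.3
```

```text
time: 2.68
tcp_pos: [0.4993, 0.1565, 0.0968]
ee_rot: [-3.135, 0.001, 1.581]
force: [0.2, 0.1, 0.0]
gripper_width: 0.0554
t 2.73 shift mm [-1.3  1.  53.6] turn [-0.15  0.05  0.24] F [0.44 0.2  0.63] w 55.4
```

View pics/w3.png

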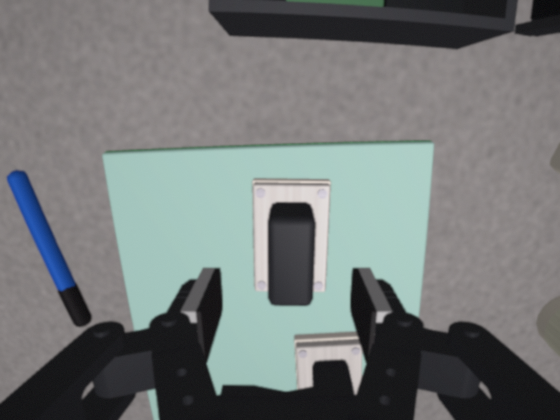

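```bash
python3 - <<'E'
from h import *
c=pickle.load(open("w3.pkl","rb"))
print(proj(c,[(.502,.1545,.06),(.490,.1795,.06),(.514,.1295,.06),(.502-.023,.1545+.035,.026),(.525,.1545-.035,.026)]).round(1))
E
python3 -m crank '[[[-0.001,0.001,0.03],[0,0,0.2],90],[[-0.001,0.001,0.0536],[0,0,0.2],90],[[-0.001,0.001,0.0536],[0,0,0.2],90],[[-0.001,0.001,0.0536],[0,0,0.2],190],[[-0.001,0.001,0.0536],[0,0,0.2],190]]' 30; python3 d.py 0.502 0.1545 0.046 90.3
```

```text
[[290.7 267.6]
 [266.3 219.4]
 [313.1 311.5]
 [250.1 183.8]
 [326.8 296. ]]
time: 3.35
tcp_pos: [0.503, 0.1549, 0.0479]
ee_rot: [3.142, 0.0, 1.577]
force: [-1.5, -1.1, 10.5]
gripper_width: 0.0232
t 3.35 shift mm [-0.4 -1.   1.9] turn [0.   0.03 0.05] F [-1.53 -1.05 10.51] w 23.2
```

```bash
python3 -m crank '[[[0,0,0.0006],[0,0,0],190],[[0,0,0.0006],[0,0,0],190]]' 30;python3 -m crank '[[[0,0,0.0006],[0,0,0],190]]' 30; python3 -m crank '[[[0,-0.003,0.0006],[0,0,0],190]]';  python3 -m crank '[[[0,-0.004,0.0006],[0,0,0],190]]'; python3 -m crank '[[[0,-0.006,0.0006],[0,0,0],190]]'; python3 -m crank '[[[0,-0.006,0.0006],[0,0,0],190]]'
```

```text
time: 3.6
tcp_pos: [0.5033, 0.155, 0.0479]
ee_rot: [3.141, 0.0, 1.577]
force: [-0.1, 0.0, 6.3]
gripper_width: 0.0234
time: 3.72
tcp_pos: [0.5036, 0.155, 0.0479]
ee_rot: [3.14, 0.0, 1.577]
force: [-0.8, 0.2, 6.4]
gripper_width: 0.0235
time: 3.85
tcp_pos: [0.5011, 0.155, 0.048]
ee_rot: [3.139, 0.0, 1.577]
force: [1.0, -0.2, 6.1]
gripper_width: 0.0234
time: 3.98
tcp_pos: [0.4977, 0.1551, 0.048]
ee_rot: [3.137, -0.0, 1.577]
force: [0.9, -0.5, 6.5]
gripper_width: 0.0233
time: 4.1
tcp_pos: [0.4922, 0.1551, 0.048]
ee_rot: [3.136, -0.0, 1.577]
force: [1.2, 0.1, 5.6]
gripper_width: 0.0235
time: 4.22
tcp_pos: [0.4866, 0.1551, 0.048]
ee_rot: [3.134, -0.001, 1.577]
force: [0.8, 0.6, 6.5]
gripper_width: 0.0236
```

Tile 0 slid 17 mm with about 1 N drag under about 6 N push plus its weight, so μ is about 0.1 and it is **polished**. It goes to the near pocket.

```bash
python3 -m crank '[[[0,0,-0.03],[0.3,0,0],190],[[0,0,-0.06],[0.4,0,0.7],190],[[0.04,0.01,-0.085],[0.4,0,1.9],190],[[0.1,0.025,-0.085],[0.4,0,1.9],190],[[0.15,0.038,-0.085],[0.4,0,1.9],190]]'; python3 d.py 0.5257 0.321 0.11 88.5
```

```text
time: 4.85
tcp_pos: [0.5232, 0.3072, 0.1337]
ee_rot: [3.141, -0.001, 1.544]
force: [1.6, -0.7, -2.9]
gripper_width: 0.0235
t 4.85 shift mm [13.8  2.1 23.7] turn [ 0.05 -0.06 -0.05] F [ 1.62 -0.73 -2.88] w 23.5
```

```bash
python3 -m crank '[[[0.0138,0.002,0.012],[0,0,0],190],[[0.0138,0.002,0.0237],[0,0,0],190],[[0.0138,0.002,0.0237],[0,0,0],190]]'; python3 - <<'E'
from h import *
c=robot.camera("wrist"); pickle.dump(c,open("w4.pkl","wb")); save(c,"pics/w4.png",None,1.3)
E
python3 d.py 0.5257 0.321 0.049 88.5
```

```text
time: 5.22
tcp_pos: [0.5249, 0.3198, 0.1086]
ee_rot: [-3.14, 0.0, 1.543]
force: [-1.1, -0.5, -1.9]
gripper_width: 0.0234
t 5.28 shift mm [ 1.2  0.3 60.5] turn [-0.01 -0.01 -0.1 ] F [-0.09 -0.42 -2.15] w 23.2
```

View pics/w4.png

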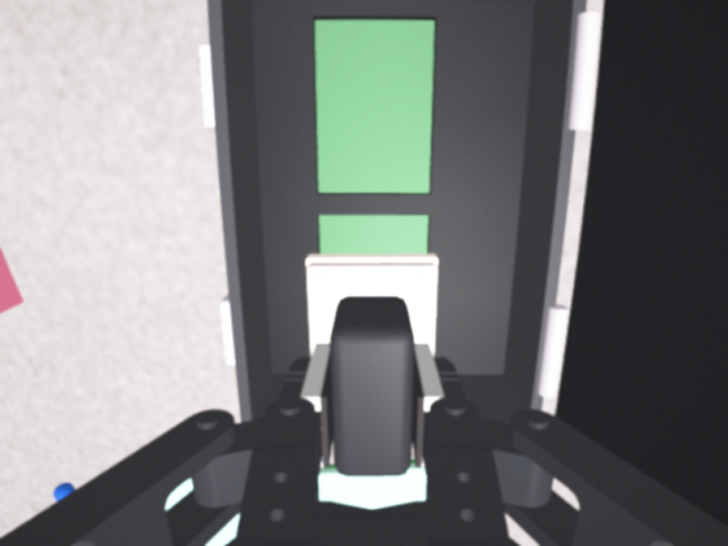

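```bash
python3 - <<'E'
from h import *
c=pickle.load(open("w4.pkl","rb")); s=robot.observe(); print(s["tcp_pos"])
f=lambda a:(np.array(a,float)+.5)/1.3-.5
A=[(316,20),(435,19),(430,192),(319,191)]
for z in(.005,.013):
    P=onz(c,f(A),z); print("A",z,P[:,:2].round(4).tolist(),P.mean(0).round(4)); print("B far edge",onz(c,f([(320,215),(428,215)]),z)[:,:2].round(4).tolist())
zt=s["tcp_pos"][2]-.022
print("tile top-face far edge",onz(c,f([(307,264),(438,264)]),zt)[:,:2].round(4).tolist(), "bottom edge?",onz(c,f([(308,256),(437,256)]),zt-.014)[:,:2].round(4).tolist())
print("near edge", onz(c,f([(320,500),(425,500)]),zt)[:,:2].round(4).tolist())
E
```

```text
[0.52535399 0.31979623 0.10953213]
A 0.005 [[0.5036, 0.4481], [0.5573, 0.447], [0.555, 0.3688], [0.5008, 0.3708]] [0.5292 0.4087 0.005 ]
B far edge [[0.5006, 0.359], [0.554, 0.3576]]
A 0.013 [[0.5044, 0.4462], [0.5562, 0.4452], [0.554, 0.3697], [0.5017, 0.3717]] [0.5291 0.4082 0.013 ]
B far edge [[0.5016, 0.3603], [0.5531, 0.3589]]
tile top-face far edge [[0.5051, 0.3558], [0.548, 0.3546]] bottom edge? [[0.5035, 0.3551], [0.5495, 0.3538]]
near edge [[0.5032, 0.2596], [0.5446, 0.2585]]
```

```bash
python3 d.py 0.5261 0.3206 0.047 88.5; python3 -m crank '[[[0.0009,0.0007,0.015],[0,0,0],190],[[0.0009,0.0007,0.033],[0,0,0],190],[[0.0009,0.0007,0.05],[0,0,0],190],[[0.0009,0.0007,0.06],[0,0,0],190],[[0.0009,0.0007,0.0625],[0,0,0],190]]';python3 d.py 0.5261 0.3206 0.041 88.5
```

```text
t 5.28 shift mm [ 0.8  0.7 62.5] turn [-0.01 -0.01 -0.1 ] F [-0.09 -0.42 -2.15] w 23.2
time: 5.9
tcp_pos: [0.5258, 0.3206, 0.0461]
ee_rot: [-3.14, 0.0, 1.543]
force: [-0.6, -0.1, -1.6]
gripper_width: 0.0236
t 5.9 shift mm [0.  0.3 5.1] turn [-0.07  0.02 -0.1 ] F [-0.61 -0.08 -1.62] w 23.6
```

```bash
python3 -m crank '[[[0,0,0.0015],[0,0,0],190],[[0,0,0.003],[0,0,0],190],[[0,0,0.004],[0,0,0],190],[[0,0,0.005],[0,0,0],190]]'; python3 -m crank '[[[0,0,0.0007],[0,0,0],190]]'
```

```text
time: 6.4
tcp_pos: [0.5259, 0.3206, 0.0413]
ee_rot: [-3.141, 0.0, 1.543]
force: [0.2, 0.2, -2.2]
gripper_width: 0.0235
time: 6.52
tcp_pos: [0.526, 0.3207, 0.0409]
ee_rot: [-3.141, -0.0, 1.543]
force: [-1.1, -1.3, 5.3]
gripper_width: 0.0233
```

```bash
python3 -m crank '[[[0,0,-0.0005],[0,0,0],130],[[0,0,-0.0005],[0,0,0],130],[[0,0,-0.03],[0,0,0],120],[[0,0,-0.09],[0,0,0],100]]'; python3 - <<'E'
from h import *
c=robot.camera("wrist"); pickle.dump(c,open("w5.pkl","wb")); save(c,"pics/w5.png",None,1.3)
E
python3 d.py 0.530 0.0475 0.12 93.8
```

```text
time: 7.02
tcp_pos: [0.525, 0.3202, 0.1299]
ee_rot: [-3.137, 0.002, 1.543]
force: [0.3, 0.9, 0.1]
gripper_width: 0.0518
t 7.08 shift mm [-274.     9.6   19.2] turn [ 0.38 -0.18 -5.39] F [ 2.28  0.09 11.28] w 51.8
```

View pics/w5.png

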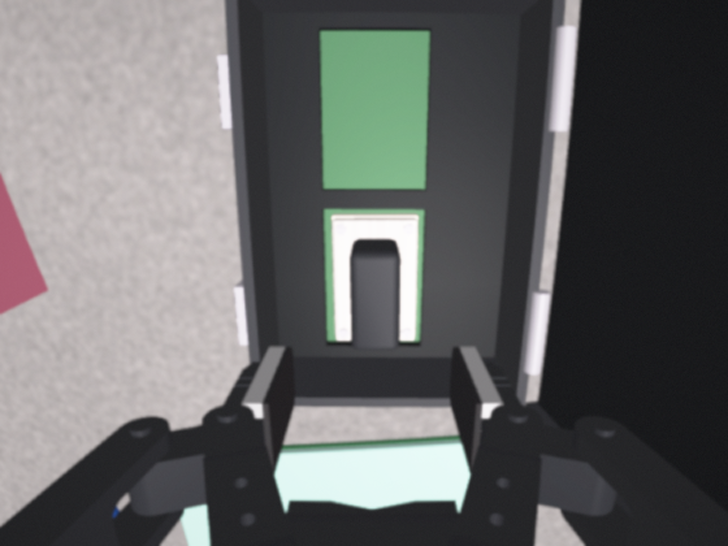

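The picture shows the tile at (376,280) flat in the near pocket with a green margin on both sides and at the far end. On to tile 1.

```bash
python3 -m crank '[[[-0.055,0.002,0],[0.4,-0.2,-2],100],[[-0.115,0.004,0],[0.4,-0.2,-4],100],[[-0.175,0.006,0.01],[0.4,-0.2,-5.4],100],[[-0.235,0.008,0.02],[0.4,-0.2,-5.4],100],[[-0.274,0.0096,0.04],[0.4,-0.2,-5.4],100]]'; python3 d.py 0.530 0.0475 0.048 93.8
```

```text
time: 7.7
tcp_pos: [0.5304, 0.0452, 0.0996]
ee_rot: [3.14, 0.001, 1.636]
force: [0.5, 0.9, -0.7]
gripper_width: 0.0519
t 7.7 shift mm [ 2.4 -0.3 51.6] turn [ 0.1   0.05 -0.06] F [ 0.47  0.91 -0.75] w 51.9
```

```bash
python3 -m crank '[[[0.002,0,0.02],[0.1,0,0],90],[[0.002,0,0.04],[0.1,0,0],90],[[0.002,0,0.0508],[0.1,0,0],90],[[0.002,0,0.0508],[0.1,0,0],190],[[0.002,0,0.0508],[0.1,0,0],190]]'; python3 -m crank '[[[0,0,0.0003],[0,0,0],190],[[0,0,0.0006],[0,0,0],190]]'
```

```text
time: 8.32
tcp_pos: [0.5308, 0.0473, 0.0497]
ee_rot: [3.14, 0.001, 1.636]
force: [-0.8, -0.0, -2.5]
gripper_width: 0.0238
time: 8.57
tcp_pos: [0.531, 0.0473, 0.0496]
ee_rot: [3.14, 0.001, 1.636]
force: [-1.9, 0.7, 7.2]
gripper_width: 0.0234
```

```bash
python3 -m crank '[[[0,-0.004,0.0006],[0,0,0],190]]'; python3 -m crank '[[[0,-0.006,0.0006],[0.0,0,0],190]]'; python3 -m crank '[[[0,-0.006,0.0006],[0,0,0],190]]'; python3 -m crank '[[[0,-0.006,0.0006],[0,0,0],190]]'
```

```text
time: 8.7
tcp_pos: [0.5277, 0.047, 0.0496]
ee_rot: [3.138, 0.001, 1.637]
force: [2.3, -0.0, 6.6]
gripper_width: 0.0235
time: 8.82
tcp_pos: [0.5222, 0.0466, 0.0496]
ee_rot: [3.136, 0.001, 1.637]
force: [3.0, 0.1, 5.3]
gripper_width: 0.0236
time: 8.95
tcp_pos: [0.5166, 0.0462, 0.0497]
ee_rot: [3.134, 0.002, 1.637]
force: [2.0, -0.6, 5.7]
gripper_width: 0.0233
time: 9.07
tcp_pos: [0.5109, 0.0457, 0.0497]
ee_rot: [3.132, 0.002, 1.636]
force: [2.3, -0.0, 5.7]
gripper_width: 0.0235
```

The drag reads 2.3 N, which is ambiguous. I'll slide it back and forth under a firmer push.

```bash
python3 -m crank '[[[0,0,0.0008],[0.5,0,0],190]]'; python3 -m crank '[[[0,0,0.0008],[0,0,0],190]]'; for i in 1 2 3; do :; done; python3 -m crank '[[[0,0.006,0.0009],[0,0,0],190]]'; python3 -m crank '[[[0,0.006,0.0009],[0,0,0],190]]'; python3 -m crank '[[[0,0.006,0.0009],[0,0,0],190]]'; python3 -m crank '[[[0,-0.006,0.0009],[0,0,0],190]]'; python3 -m crank '[[[0,-0.006,0.0009],[0,0,0],190]]'; python3 -m crank '[[[0,-0.006,0.0009],[0,0,0],190]]'; python3 -m crank '[[[0,-0.006,0.0009],[0,0,0],190]]'
```

```text
time: 9.2
tcp_pos: [0.5107, 0.0457, 0.0496]
ee_rot: [3.14, 0.002, 1.637]
force: [-3.5, 0.3, 9.8]
gripper_width: 0.0235
time: 9.32
tcp_pos: [0.5108, 0.0457, 0.0495]
ee_rot: [3.14, 0.002, 1.637]
force: [-2.6, 0.6, 12.5]
gripper_width: 0.0232
time: 9.45
tcp_pos: [0.5168, 0.0461, 0.0496]
ee_rot: [3.139, 0.002, 1.637]
force: [-2.7, -0.6, 12.8]
gripper_width: 0.0234
time: 9.57
tcp_pos: [0.523, 0.0465, 0.0495]
ee_rot: [3.138, 0.002, 1.637]
force: [-3.9, -0.2, 12.6]
gripper_width: 0.0235
time: 9.7
tcp_pos: [0.5292, 0.0468, 0.0495]
ee_rot: [3.137, 0.003, 1.637]
force: [-4.0, -0.0, 12.6]
gripper_width: 0.0235
time: 9.82
tcp_pos: [0.5245, 0.0464, 0.0496]
ee_rot: [3.135, 0.003, 1.637]
force: [3.1, 0.3, 11.3]
gripper_width: 0.0235
time: 9.95
tcp_pos: [0.5193, 0.0459, 0.0497]
ee_rot: [3.132, 0.003, 1.637]
force: [2.5, 0.3, 9.0]
gripper_width: 0.0232
time: 10.07
tcp_pos: [0.514, 0.0455, 0.0497]
ee_rot: [3.129, 0.003, 1.637]
force: [3.5, 0.5, 8.8]
gripper_width: 0.0238
time: 10.2
tcp_pos: [0.5087, 0.045, 0.0498]
ee_rot: [3.126, 0.004, 1.637]
force: [3.8, -0.0, 8.7]
gripper_width: 0.0235
```

```bash
python3 -m crank '[[[0,0,0.0004],[0.9,0,0],190],[[0,0,0.0004],[0.9,0,0],190]]'; python3 -m crank '[[[0,0.015,0.0006],[0,0,0],190]]';python3 -m crank '[[[0,0.015,0.0006],[0,0,0],190]]'; python3 -m crank '[[[0,-0.015,0.0006],[0,0,0],190]]';python3 -m crank '[[[0,-0.015,0.0006],[0,0,0],190]]';python3 -m crank '[[[0,-0.015,0.0006],[0,0,0],190]]'
```

```text
time: 10.45
tcp_pos: [0.5089, 0.045, 0.0496]
ee_rot: [-3.141, 0.004, 1.637]
force: [-1.5, -0.3, 4.3]
gripper_width: 0.0234
time: 10.58
tcp_pos: [0.5239, 0.046, 0.0495]
ee_rot: [-3.141, 0.004, 1.637]
force: [-4.2, -0.8, 15.1]
gripper_width: 0.0234
time: 10.7
tcp_pos: [0.5395, 0.047, 0.0495]
ee_rot: [3.141, 0.004, 1.637]
force: [-3.8, -0.2, 13.5]
gripper_width: 0.0236
time: 10.82
tcp_pos: [0.5264, 0.046, 0.0496]
ee_rot: [3.138, 0.004, 1.637]
force: [2.6, -0.6, 13.3]
gripper_width: 0.0233
time: 10.95
tcp_pos: [0.512, 0.045, 0.0496]
ee_rot: [3.136, 0.004, 1.637]
force: [4.2, 0.5, 11.9]
gripper_width: 0.0235
time: 11.08
tcp_pos: [0.4974, 0.0439, 0.0497]
ee_rot: [3.134, 0.004, 1.637]
force: [2.8, -0.0, 12.1]
gripper_width: 0.0232
```

Still about 0.23, nearer polished than matt but not clear. I'll leave it here, test tiles 2 and 3 for comparison, and decide after that.

```bash
python3 -m crank '[[[0,0,-0.0006],[0.3,0,0],130],[[0,0,-0.0006],[0.3,0,0],120],[[0,0,-0.03],[0.3,0,0],100],[[-0.03,0.015,-0.05],[0.4,0,0],90],[[-0.08,0.035,-0.045],[0.4,0,0],90]]'; python3 d.py 0.535 -0.048 0.0495 93.5
```

```text
time: 11.7
tcp_pos: [0.5388, -0.0336, 0.0971]
ee_rot: [3.138, 0.005, 1.639]
force: [1.1, 0.8, -0.4]
gripper_width: 0.0553
t 11.7 shift mm [-13.9  -5.   47.7] turn [0.23 0.29 0.41] F [ 1.14  0.81 -0.44] w 55.3
```

```bash
python3 -m crank '[[[-0.0139,-0.005,0.01],[0.2,0.3,0.4],90],[[-0.0139,-0.005,0.03],[0.2,0.3,0.4],90],[[-0.0139,-0.005,0.047],[0.2,0.3,0.4],90],[[-0.0139,-0.005,0.047],[0.2,0.3,0.4],190],[[-0.0139,-0.005,0.047],[0.2,0.3,0.4],190]]'; python3 -m crank '[[[0,0,0.0005],[0,0,0],190],[[0,0,0.0008],[0,0,0],190]]'
```

```text
time: 12.32
tcp_pos: [0.5352, -0.0478, 0.0507]
ee_rot: [3.141, -0.0, 1.633]
force: [-1.1, -0.6, -3.5]
gripper_width: 0.0237
time: 12.58
tcp_pos: [0.5355, -0.0477, 0.0505]
ee_rot: [3.14, 0.0, 1.633]
force: [-0.4, 0.8, 7.1]
gripper_width: 0.0234
```

```bash
python3 -m crank '[[[0,-0.006,0.0006],[0,0,0],190]]'; python3 -m crank '[[[0,-0.006,0.0006],[0.2,0,0],190]]'; python3 -m crank '[[[0,-0.006,0.0006],[0.2,0,0],190]]'; python3 -m crank '[[[0,-0.006,0.0006],[0.2,0,0],190]]'; python3 -m crank '[[[0,-0.006,0.0006],[0.2,0,0],190]]'
```

```text
time: 12.7
tcp_pos: [0.53, -0.0481, 0.0505]
ee_rot: [3.138, 0.001, 1.633]
force: [1.3, 0.1, 6.8]
gripper_width: 0.0233
time: 12.82
tcp_pos: [0.5241, -0.0486, 0.0505]
ee_rot: [3.141, 0.001, 1.633]
force: [1.0, -0.2, 5.5]
gripper_width: 0.0233
time: 12.95
tcp_pos: [0.5181, -0.0491, 0.0505]
ee_rot: [-3.141, 0.001, 1.633]
force: [1.1, -0.2, 5.6]
gripper_width: 0.0233
time: 13.08
tcp_pos: [0.5123, -0.0496, 0.0505]
ee_rot: [-3.138, 0.002, 1.633]
force: [0.8, -0.1, 5.4]
gripper_width: 0.024
time: 13.2
tcp_pos: [0.5063, -0.0501, 0.0505]
ee_rot: [-3.136, 0.002, 1.633]
force: [1.4, -0.3, 5.7]
gripper_width: 0.0236
```

Tile 2 drags about 1.1 N at N ≈ 8.6 N, so μ ≈ 0.13 and it is **polished**, like tile 0. It goes to the far pocket.

```bash
python3 -m crank '[[[0,0,-0.03],[-0.3,0,0],190],[[0,0,-0.07],[-0.3,0,0],190],[[0.05,0.004,-0.095],[-0.3,0,1],190],[[0.11,0.01,-0.095],[-0.3,0,2],190],[[0.17,0.015,-0.095],[-0.3,0,3],190]]'; python3 d.py 0.5285 0.409 0.145 88.5
```

```text
time: 13.82
tcp_pos: [0.5107, 0.1222, 0.1453]
ee_rot: [3.141, 0.002, 1.579]
force: [0.4, 0.1, -3.5]
gripper_width: 0.0237
t 13.82 shift mm [286.6  20.2  -0.4] turn [0.03 0.13 1.98] F [ 0.38  0.09 -3.54] w 23.7
```

```bash
python3 -m crank '[[[0.06,0.004,0],[0,0.1,1],190],[[0.12,0.008,0],[0,0.1,2],190],[[0.18,0.012,0],[0,0.1,2],190],[[0.24,0.016,0],[0,0.1,2],190],[[0.2866,0.0202,0],[0,0.1,2],190]]'; python3 -m crank '[[[0,0,0.02],[0,0,0],190],[[0,0,0.032],[0,0,0],190]]'; python3 - <<'E'
from h import *
c=robot.camera("wrist"); pickle.dump(c,open("w6.pkl","wb")); save(c,"pics/w6.png",None,1.3)
E
python3 d.py 0.5285 0.409 0.05 88.5
```

```text
time: 14.45
tcp_pos: [0.5278, 0.4111, 0.1441]
ee_rot: [-3.141, 0.001, 1.545]
force: [0.9, -1.7, -3.6]
gripper_width: 0.023
time: 14.7
tcp_pos: [0.5269, 0.4104, 0.11]
ee_rot: [-3.139, 0.003, 1.546]
force: [0.4, 0.1, -3.8]
gripper_width: 0.0235
t 14.75 shift mm [-0.5  2.  58.7] turn [-0.2   0.19  0.02] F [-0.09 -0.61 -6.06] w 23.7
```

View pics/w6.png

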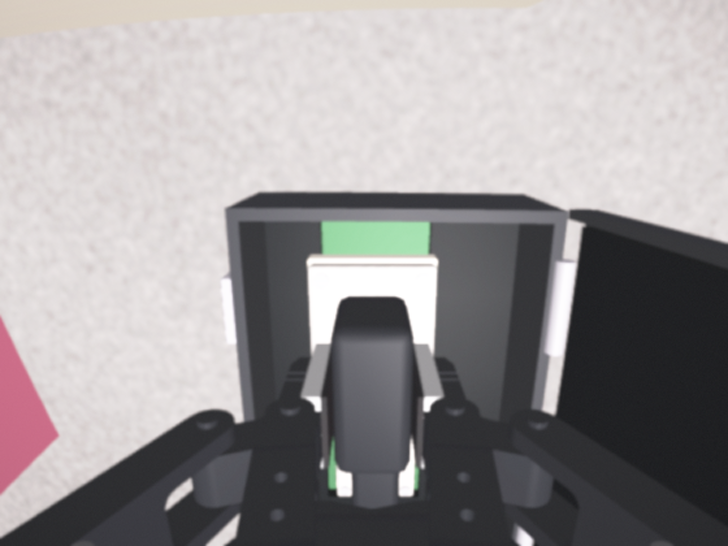

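```bash
python3 -m crank '[[[-0.0005,0.002,0.012],[-0.2,0.2,0],190],[[-0.0005,0.002,0.03],[-0.2,0.2,0],190],[[-0.0005,0.002,0.048],[-0.2,0.2,0],190],[[-0.0005,0.002,0.056],[-0.2,0.2,0],190],[[-0.0005,0.002,0.059],[-0.2,0.2,0],190]]'; python3 d.py 0.5285 0.409 0.0435 88.5
```

```text
time: 15.38
tcp_pos: [0.5284, 0.4089, 0.0492]
ee_rot: [-3.141, 0.0, 1.545]
force: [0.0, -0.3, -4.5]
gripper_width: 0.0235
t 15.38 shift mm [0.1 0.1 5.7] turn [-0.03  0.01  0.02] F [ 0.05 -0.28 -4.47] w 23.5
```

```bash
python3 -m crank '[[[0,0,0.0015],[0,0,0],190],[[0,0,0.003],[0,0,0],190],[[0,0,0.0042],[0,0,0],190],[[0,0,0.0052],[0,0,0],190]]'; python3 -m crank '[[[0,0,0.0007],[0,0,0],190]]'
```

```text
time: 15.88
tcp_pos: [0.5285, 0.409, 0.0441]
ee_rot: [-3.141, 0.0, 1.545]
force: [-0.3, -0.7, -3.2]
gripper_width: 0.0233
time: 16.0
tcp_pos: [0.5285, 0.409, 0.0435]
ee_rot: [-3.141, -0.0, 1.545]
force: [-0.8, -0.4, 2.5]
gripper_width: 0.0236
```

Contact is at 0.0435 m, as expected for the pocket floor. Release and retract.

```bash
python3 -m crank '[[[0,0,0],[0,0,0],130],[[0,0,-0.0005],[0,0,0],130],[[0,0,-0.03],[0,0,0],120],[[0,0,-0.09],[0,0,0],100]]'; python3 - <<'E'
from h import *
c=robot.camera("wrist"); pickle.dump(c,open("w7.pkl","wb")); save(c,"pics/w7.png",None,1.3)
E
python3 d.py 0.526 -0.1445 0.13 92.2
```

```text
time: 16.5
tcp_pos: [0.5276, 0.4084, 0.1324]
ee_rot: [-3.138, 0.002, 1.545]
force: [0.7, -0.5, -0.3]
gripper_width: 0.0518
t 16.55 shift mm [-554.5   10.    10.8] turn [ 0.4  -0.24 -3.68] F [ 1.28  0.82 10.11] w 52.1
```

View pics/w7.png

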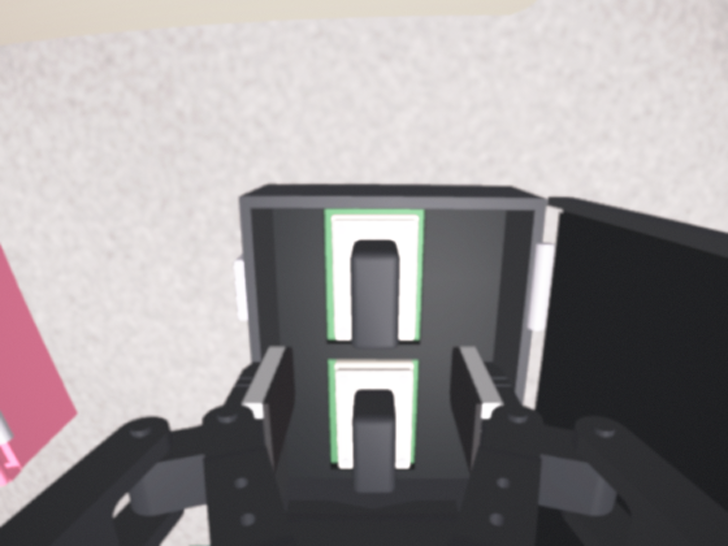

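Both pockets are filled, with the tiles at (375,275) and (373,415) flat and with green margins. Now tile 3.

```bash
python3 -m crank '[[[-0.06,0.001,0],[0.4,-0.2,-1],100],[[-0.12,0.002,0],[0.4,-0.2,-2],100],[[-0.18,0.003,0],[0.4,-0.2,-3.7],100],[[-0.24,0.004,0],[0.4,-0.2,-3.7],100],[[-0.3,0.005,0],[0.4,-0.2,-3.7],100]]'; python3 -m crank '[[[-0.06,0.001,0],[0,0,0],100],[[-0.12,0.002,0],[0,0,0],100],[[-0.18,0.003,0.005],[0,0,0],90],[[-0.24,0.004,0.01],[0,0,0],90],[[-0.25,0.005,0.015],[0,0,0],90]]'; python3 d.py 0.526 -0.1445 0.0495 92.2
```

```text
time: 17.18
tcp_pos: [0.5273, 0.1082, 0.1423]
ee_rot: [3.14, -0.001, 1.61]
force: [0.9, -0.4, 0.4]
gripper_width: 0.0514
time: 17.8
tcp_pos: [0.5421, -0.1447, 0.127]
ee_rot: [3.14, 0.0, 1.606]
force: [0.5, 1.0, -0.1]
gripper_width: 0.0551
t 17.8 shift mm [  0.8 -16.2  77.5] turn [ 0.1   0.01 -0.16] F [ 0.54  1.   -0.06] w 55.1
```

```bash
python3 -m crank '[[[0.0008,-0.0162,0.02],[0.1,0,0],90],[[0.0008,-0.0162,0.05],[0.1,0,0],90],[[0.0008,-0.0162,0.077],[0.1,0,0],90],[[0.0008,-0.0162,0.077],[0.1,0,0],90]]'; python3 -m crank '[[[0,0,0.0],[0,0,0],190],[[0,0,0],[0,0,0],190]]'; python3 -m crank '[[[0,0,0.0006],[0,0,0],190],[[0,0,0.0008],[0,0,0],190]]'
```

```text
time: 18.3
tcp_pos: [0.5252, -0.1435, 0.0487]
ee_rot: [-3.139, -0.001, 1.607]
force: [0.1, -1.0, 0.0]
gripper_width: 0.0553
time: 18.55
tcp_pos: [0.5258, -0.1435, 0.0499]
ee_rot: [-3.141, -0.001, 1.607]
force: [0.9, 0.1, -0.5]
gripper_width: 0.0233
time: 18.8
tcp_pos: [0.5261, -0.1435, 0.0499]
ee_rot: [-3.141, -0.0, 1.607]
force: [-3.1, 2.3, 8.8]
gripper_width: 0.0237
```

```bash
python3 -m crank '[[[0,-0.006,0.0006],[0,0,0],190]]'; python3 -m crank '[[[0,-0.006,0.0006],[0.2,0,0],190]]'; python3 -m crank '[[[0,-0.006,0.0006],[0.2,0,0],190]]'; python3 -m crank '[[[0,-0.006,0.0006],[0.2,0,0],190]]'; python3 -m crank '[[[0,-0.006,0.0006],[0.2,0,0],190]]'
```

```text
time: 18.92
tcp_pos: [0.5206, -0.1439, 0.0499]
ee_rot: [3.14, 0.0, 1.607]
force: [2.1, -0.0, 6.0]
gripper_width: 0.0234
time: 19.05
tcp_pos: [0.5147, -0.1443, 0.0499]
ee_rot: [-3.141, 0.001, 1.607]
force: [1.9, 1.0, 4.7]
gripper_width: 0.0235
time: 19.18
tcp_pos: [0.5089, -0.1447, 0.0499]
ee_rot: [-3.139, 0.001, 1.607]
force: [2.9, -0.2, 4.5]
gripper_width: 0.0235
time: 19.3
tcp_pos: [0.503, -0.1452, 0.0499]
ee_rot: [-3.137, 0.002, 1.607]
force: [2.2, -0.7, 5.7]
gripper_width: 0.0236
time: 19.42
tcp_pos: [0.4971, -0.1456, 0.05]
ee_rot: [-3.135, 0.003, 1.607]
force: [1.6, -0.3, 4.6]
gripper_width: 0.024
```

Tile 3 drags about 2.2 N, the same as tile 1 and twice tiles 0 and 2, but below the stated matt range. As a cleaner check I'll push it unclamped, so only its own weight presses on the glass.

```bash
python3 -m crank '[[[0,0,-0.001],[-0.3,0,0],160],[[0,0,-0.001],[-0.3,0,0],160]]'; python3 -m crank '[[[0,0.004,0],[0,0,0],160]]'; python3 -m crank '[[[0,0.006,0],[0,0,0],160]]'; python3 -m crank '[[[0,0.006,0],[0,0,0],160]]'; python3 -m crank '[[[0,0.006,0],[0,0,0],160]]';python3 -m crank '[[[0,0.006,0],[0,0,0],160]]'; python3 -m crank '[[[0,0.006,0],[0,0,0],160]]'
```

```text
time: 19.68
tcp_pos: [0.497, -0.1456, 0.0511]
ee_rot: [-3.14, 0.003, 1.607]
force: [0.3, 0.4, -0.7]
gripper_width: 0.0322
time: 19.8
tcp_pos: [0.501, -0.1455, 0.0511]
ee_rot: [-3.14, 0.003, 1.607]
force: [-0.1, -0.0, 1.1]
gripper_width: 0.0318
time: 19.92
tcp_pos: [0.5073, -0.1452, 0.051]
ee_rot: [-3.14, 0.003, 1.607]
force: [0.0, -0.3, 1.7]
gripper_width: 0.0318
time: 20.05
tcp_pos: [0.5139, -0.145, 0.0509]
ee_rot: [-3.139, 0.002, 1.607]
force: [-1.4, -0.4, 1.1]
gripper_width: 0.0317
time: 20.18
tcp_pos: [0.5204, -0.1447, 0.0508]
ee_rot: [-3.139, 0.002, 1.607]
force: [-0.3, 0.3, -0.1]
gripper_width: 0.0318
time: 20.3
tcp_pos: [0.5269, -0.1444, 0.0507]
ee_rot: [-3.139, 0.002, 1.607]
force: [-1.1, -0.1, 0.2]
gripper_width: 0.0318
time: 20.42
tcp_pos: [0.5333, -0.1442, 0.0506]
ee_rot: [-3.139, 0.002, 1.607]
force: [-2.8, 0.3, 0.5]
gripper_width: 0.0319
```

```bash
python3 -m crank '[[[0,0,0],[0,0,0],190],[[0,0,0],[0,0,0],190]]' 30; python3 -m crank '[[[0,0,-0.02],[0,0,0],190],[[0,0,-0.06],[0,0,0],190],[[-0.05,0,-0.09],[0,0,0.5],190],[[-0.11,-0.002,-0.09],[0,0,1],190]]'; python3 - <<'E'
from h import *
c=robot.camera("wrist"); pickle.dump(c,open("w8.pkl","wb")); save(c,"pics/w8.png",None,1.3)
E
python3 d.py 0.519 -0.406 0.1 91.2
```

```text
time: 20.68
tcp_pos: [0.5335, -0.1442, 0.0507]
ee_rot: [-3.14, 0.002, 1.607]
force: [1.7, -0.1, 1.8]
gripper_width: 0.0235
time: 21.18
tcp_pos: [0.5365, -0.255, 0.1436]
ee_rot: [3.14, 0.004, 1.591]
force: [1.1, 0.5, -3.4]
gripper_width: 0.0236
t 21.23 shift mm [-143.6  -18.6   42.9] turn [-0.04  0.37 -0.27] F [-7.01 -7.32 -4.96] w 23.6
```

View pics/w8.png

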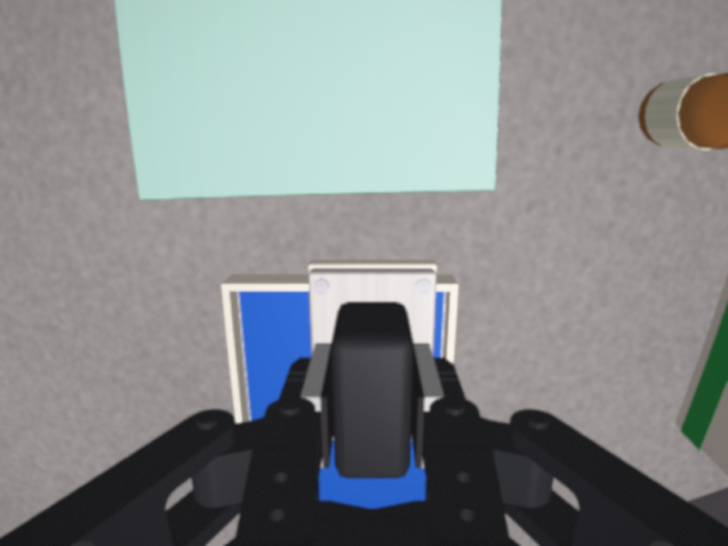

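```bash
python3 - <<'E'
from h import *
c=pickle.load(open("w8.pkl","rb"))
f=lambda a:(np.array(a,float)+.5)/1.3-.5
print(onz(c,f([(223,285),(458,285)]),.02).round(4).tolist(), onz(c,f([(239,292),(446,293)]),.004).round(4).tolist())
E
python3 -m crank '[[[-0.05,-0.006,0],[0,0.2,0],190],[[-0.1,-0.012,0],[0,0.4,0],190],[[-0.1436,-0.0186,0.01],[0,0.4,-0.3],190],[[-0.1436,-0.0186,0.03],[0,0.4,-0.3],190],[[-0.1436,-0.0186,0.0429],[0,0.4,-0.3],190]]';  python3 - <<'E'
from h import *
c=robot.camera("wrist"); pickle.dump(c,open("w9.pkl","wb")); save(c,"pics/w9.png",None,1.3)
E
python3 d.py 0.519 -0.406 0.05 91.2
```

```text
[[0.4531, -0.2612, 0.02], [0.5856, -0.2586, 0.02]] [[0.4573, -0.2707, 0.004], [0.582, -0.2688, 0.004]]
time: 21.85
tcp_pos: [0.5183, -0.4053, 0.0981]
ee_rot: [-3.139, -0.002, 1.592]
force: [-0.3, 0.2, -3.9]
gripper_width: 0.0232
t 21.9 shift mm [-1.7  0.9 46.7] turn [-0.19 -0.2   0.05] F [-0.53  0.33 -4.46] w 23.6
```

View pics/w9.png

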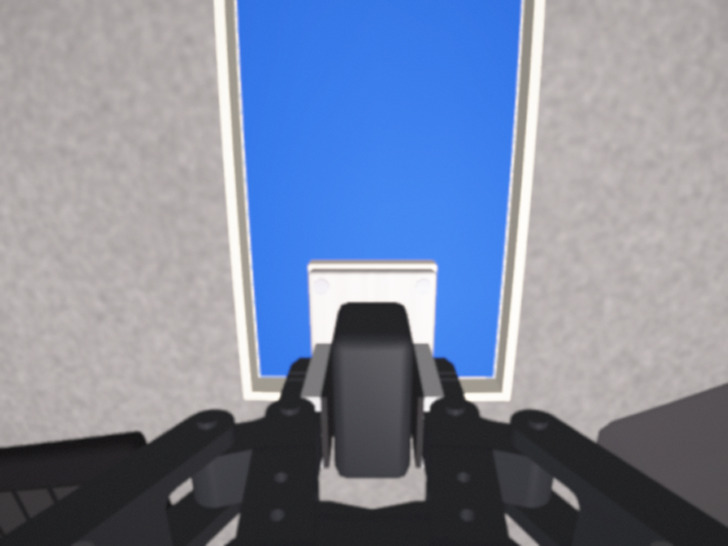

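```bash
python3 - <<'E'
from h import *
c=pickle.load(open("w9.pkl","rb"))
f=lambda a:(np.array(a,float)+.5)/1.3-.5
print(onz(c,f([(246,399),(510,399)]),.02).round(4).tolist(), onz(c,f([(259,377),(496,377)]),.004).round(4).tolist())
E
```

```text
[[0.4565, -0.456, 0.02], [0.589, -0.4532, 0.02]] [[0.4597, -0.4522, 0.004], [0.5854, -0.4495, 0.004]]
```

```bash
python3 d.py 0.521 -0.402 0.05 91.2; python3 -m crank '[[[0.0025,0.003,0.012],[-0.2,-0.2,0],190],[[0.0025,0.003,0.025],[-0.2,-0.2,0],190],[[0.0025,0.003,0.037],[-0.2,-0.2,0],190],[[0.0025,0.003,0.044],[-0.2,-0.2,0],190],[[0.0025,0.003,0.0467],[-0.2,-0.2,0],190]]'; python3 d.py 0.521 -0.402 0.0427 91.2
```

```text
t 21.9 shift mm [ 2.3  3.  46.7] turn [-0.19 -0.2   0.05] F [-0.53  0.33 -4.46] w 23.6
time: 22.52
tcp_pos: [0.521, -0.4017, 0.0496]
ee_rot: [-3.141, -0.0, 1.593]
force: [0.1, 0.4, -2.4]
gripper_width: 0.023
t 22.52 shift mm [-0.3  0.   6.9] turn [-0.01 -0.02  0.05] F [ 0.12  0.43 -2.45] w 23.0
```

```bash
python3 -m crank '[[[0,0,0.0015],[0,0,0],190],[[0,0,0.003],[0,0,0],190],[[0,0,0.0045],[0,0,0],190],[[0,0,0.006],[0,0,0],190]]'; python3 -m crank '[[[0,0,0.0008],[0,0,0],190]]';python3 -m crank '[[[0,0,0.0006],[0,0,0],190]]'
```

```text
time: 23.02
tcp_pos: [0.521, -0.4018, 0.0436]
ee_rot: [-3.142, -0.0, 1.592]
force: [0.0, 0.5, -3.0]
gripper_width: 0.0236
time: 23.15
tcp_pos: [0.521, -0.4017, 0.0428]
ee_rot: [-3.142, -0.0, 1.592]
force: [-1.7, 3.4, 4.9]
gripper_width: 0.0232
time: 23.28
tcp_pos: [0.521, -0.4017, 0.0428]
ee_rot: [3.141, -0.0, 1.593]
force: [-5.1, 4.5, 10.7]
gripper_width: 0.0236
```

```bash
python3 -m crank '[[[0,0,-0.0005],[0,0,0],130],[[0,0,-0.0005],[0,0,0],130],[[0,0,-0.03],[0,0,0],120],[[0,0,-0.08],[0,0,0],100]]'; python3 - <<'E'
from h import *
c=robot.camera("wrist"); pickle.dump(c,open("w10.pkl","wb")); save(c,"pics/w10.png",None,1)
c=robot.camera("top"); pickle.dump(c,open("top2.pkl","wb")); save(c,"pics/top2.png",(180,130,460,260),2.8)
E
python3 d.py 0.4974 0.0445 0.11 93.8
```

```text
time: 23.78
tcp_pos: [0.5204, -0.4012, 0.1221]
ee_rot: [-3.139, -0.002, 1.592]
force: [0.8, -0.3, 0.4]
gripper_width: 0.0516
t 23.88 shift mm [448.2 -15.5  16.1] turn [ 0.32  0.33 -2.55] F [-0.45 -0.05  1.09] w 52.0
```

View pics/w10.png

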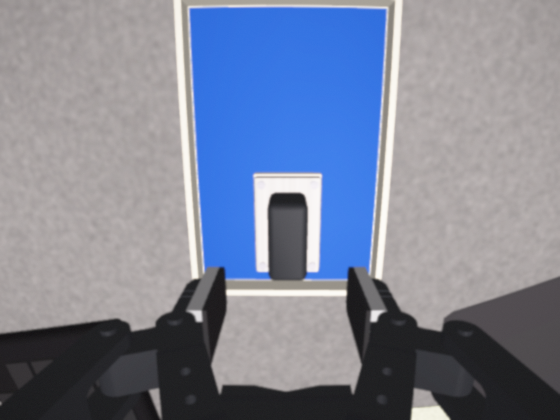

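View pics/top2.png

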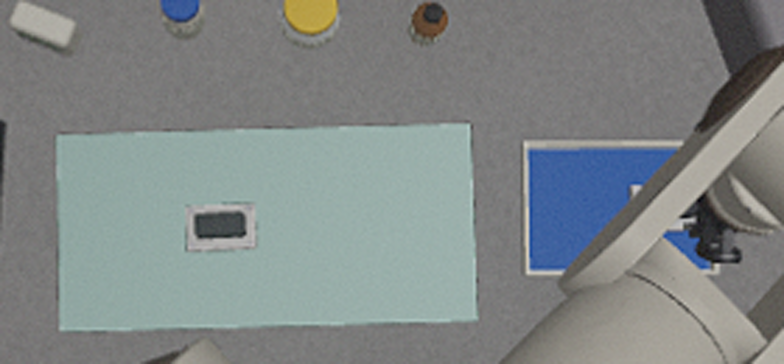

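Tile 3 lies flat inside the tray at (288,225), and tile 1 is alone on the glass at (221,225) in the top crop. Now I'll fetch tile 1.

```bash
python3 -m crank '[[[0.06,-0.002,0],[0.3,0.3,0],100],[[0.12,-0.004,0],[0.3,0.3,-1],100],[[0.18,-0.006,0],[0.3,0.3,-2],100],[[0.24,-0.008,0],[0.3,0.3,-2.5],90],[[0.3,-0.01,0],[0.3,0.3,-2.5],90]]'; python3 d.py 0.4974 0.0445 0.11 93.8
```

```text
time: 24.5
tcp_pos: [0.5057, -0.1017, 0.1269]
ee_rot: [3.141, 0.001, 1.636]
force: [0.3, 0.8, 0.8]
gripper_width: 0.0554
t 24.5 shift mm [146.5   1.2  16.8] turn [ 0.06  0.04 -0.06] F [0.29 0.77 0.84] w 55.4
```

```bash
python3 -m crank '[[[0.055,0,0],[0,0,0],90],[[0.11,0.001,0],[0,0,0],90],[[0.1465,0.001,0.01],[0,0,0],90],[[0.1465,0.001,0.035],[0,0,0],90],[[0.1465,0.001,0.035],[0,0,0],90]]'; python3 d.py 0.4974 0.0445 0.050 93.8
```

```text
time: 25.12
tcp_pos: [0.4963, 0.0449, 0.0905]
ee_rot: [-3.14, 0.0, 1.637]
force: [-0.3, -0.2, 0.8]
gripper_width: 0.0555
t 25.12 shift mm [-0.4  1.1 40.5] turn [-0.08  0.03 -0.01] F [-0.27 -0.16  0.85] w 55.5
```

```bash
python3 -m crank '[[[-0.0004,0.001,0.02],[0,0,0],90],[[-0.0004,0.001,0.0395],[0,0,0],90],[[-0.0004,0.001,0.0395],[0,0,0],90],[[-0.0004,0.001,0.0395],[0,0,0],190],[[-0.0004,0.001,0.0395],[0,0,0],190]]'; python3 -m crank '[[[0,0,0.0006],[0,0,0],190],[[0,0,0.0008],[0,0,0],190]]'; python3 -m crank '[[[0,-0.006,0.0008],[0,0,0],190]]'; python3 -m crank '[[[0,-0.006,0.0008],[0.2,0,0],190]]';python3 -m crank '[[[0,-0.006,0.0008],[0.2,0,0],190]]'
```

```text
time: 25.75
tcp_pos: [0.498, 0.0443, 0.0522]
ee_rot: [3.141, 0.001, 1.637]
force: [-1.2, -1.4, 4.8]
gripper_width: 0.0235
time: 26.0
tcp_pos: [0.4983, 0.0442, 0.0522]
ee_rot: [3.14, 0.001, 1.637]
force: [-1.9, -0.2, 11.3]
gripper_width: 0.0235
time: 26.12
tcp_pos: [0.4932, 0.0438, 0.0522]
ee_rot: [3.138, 0.001, 1.637]
force: [3.4, 0.8, 7.6]
gripper_width: 0.0236
time: 26.25
tcp_pos: [0.4878, 0.0434, 0.0522]
ee_rot: [3.14, 0.001, 1.637]
force: [1.2, 0.5, 4.4]
gripper_width: 0.0233
time: 26.38
tcp_pos: [0.4824, 0.0429, 0.0522]
ee_rot: [3.141, 0.002, 1.637]
force: [2.2, 0.4, 6.1]
gripper_width: 0.0232
```

Same result, 2.3 N at Fz ≈ 6 N, which puts it in the higher-drag pair. It goes to the near half of the tray.

```bash
python3 -m crank '[[[0,0,-0.02],[0,0,0],190],[[-0.02,0,-0.05],[0,0,0.5],190],[[-0.08,0.012,-0.06],[0,0,1],190],[[-0.14,0.024,-0.06],[0,0,2],190],[[-0.2,0.03,-0.06],[0,0,2.6],190]]'; python3 d.py 0.520 -0.312 0.105 91.2
```

```text
time: 27.0
tcp_pos: [0.5257, -0.1564, 0.1127]
ee_rot: [3.141, 0.002, 1.591]
force: [-0.2, 0.3, -2.4]
gripper_width: 0.0231
t 27.0 shift mm [-155.4   -8.9    8. ] turn [ 0.04  0.09 -0.04] F [-0.17  0.27 -2.4 ] w 23.1
```

```bash
python3 -m crank '[[[-0.055,-0.003,0],[0,0.1,0],190],[[-0.11,-0.006,0],[0,0.1,0],190],[[-0.1554,-0.009,0.008],[0,0.1,0],190],[[-0.1554,-0.009,0.025],[0,0.1,0],190],[[-0.1554,-0.009,0.045],[0,0.1,0],190]]'; python3 d.py 0.520 -0.312 0.0512 91.2
```

```text
time: 27.62
tcp_pos: [0.5196, -0.3121, 0.0671]
ee_rot: [3.141, -0.001, 1.59]
force: [0.5, -0.3, -2.9]
gripper_width: 0.0235
t 27.62 shift mm [ 0.1  0.4 15.9] turn [ 0.02 -0.04 -0.08] F [ 0.49 -0.35 -2.9 ] w 23.5
```

```bash
python3 -m crank '[[[0,0,0.01],[0,0,0],190],[[0,0,0.0155],[0,0,0],190],[[0,0,0.018],[0,0,0],190],[[0,0,0.0198],[0,0,0],190],[[0,0,0.0213],[0,0,0],190]]'; python3 -m crank '[[[0,0,0.0009],[0,0,0],190]]'; python3 -m crank '[[[0,0,0.0008],[0,0,0],190]]'
```

```text
time: 28.25
tcp_pos: [0.5198, -0.3121, 0.0461]
ee_rot: [3.141, -0.0, 1.59]
force: [-0.3, -0.4, -2.4]
gripper_width: 0.0234
time: 28.38
tcp_pos: [0.5199, -0.3121, 0.0454]
ee_rot: [3.14, -0.0, 1.59]
force: [0.4, 0.7, -2.1]
gripper_width: 0.0236
time: 28.5
tcp_pos: [0.5199, -0.3122, 0.0447]
ee_rot: [3.14, 0.0, 1.59]
force: [-0.5, -0.4, -2.9]
gripper_width: 0.0236
```

```bash
python3 -m crank '[[[0,0,0.0009],[0,0,0],190]]'; python3 -m crank '[[[0,0,0.0006],[0,0,0],190]]'
```

```text
time: 28.62
tcp_pos: [0.52, -0.3122, 0.0442]
ee_rot: [3.14, 0.0, 1.59]
force: [-3.9, 4.8, 12.3]
gripper_width: 0.0231
time: 28.75
tcp_pos: [0.52, -0.3122, 0.0443]
ee_rot: [3.14, 0.0, 1.59]
force: [-4.2, 3.0, 9.5]
gripper_width: 0.0234
```

Contact. Release, retract and look.

```bash
python3 -m crank '[[[0,0,-0.0004],[0,0,0],130],[[0,0,-0.0005],[0,0,0],130],[[0,0,-0.03],[0,0,0],130],[[0,0,-0.09],[0,0,0],130]]'; python3 - <<'E'
from h import *
c=robot.camera("wrist"); pickle.dump(c,open("w11.pkl","wb")); save(c,"pics/w11.png",None,1)
E
python3 d.py 0.52 0.15 0.28 90
```

```text
time: 29.25
tcp_pos: [0.5189, -0.3115, 0.1331]
ee_rot: [-3.14, -0.002, 1.59]
force: [0.2, -0.8, 1.2]
gripper_width: 0.0419
t 29.3 shift mm [ 462.6    8.7 -139. ] turn [0.43 0.29 1.13] F [ 1.02 -0.86 11.03] w 42.1
```

View pics/w11.png

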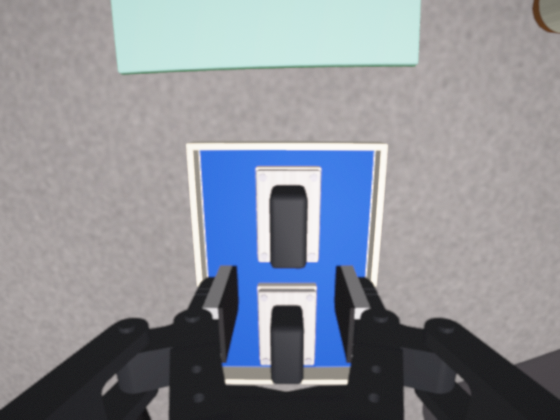

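Both matt tiles lie flat in the tray, at (288,215) and (287,335). Next comes the lid, so I locate the lip and the yellow box behind it.

```bash
python3 - <<'E'
from h import *
W=pickle.load(open("w1.pkl","rb"));Tp=pickle.load(open("top0.pkl","rb"))
f=lambda a:np.array(a,float)/1.4
print("lip tri",tri(W,f([(648,362)]),Tp,[(132.3,146.7)]).round(3), "lip z.19 w",onz(W,f([(648,362)]),.19).round(3),onz(Tp,[(132.3,146.7)],.193).round(3))
print("lid top corner",tri(W,f([(668,187),]),Tp,[(96.5,146.5)]).round(3))
print("box base",onz(W,f([(728,80),(667,240),(740,270)]),0.0).round(3).tolist())
print("box top red corner tri",tri(W,f([(741,280)]),Tp,[(131.,118)]).round(3))
for z in (0.1,.15,.2): print(z,onz(Tp,[(88,57),(75,105),(131,118),(144,71),(145,72)],z).round(3)[:,:2].tolist())
save(Tp,"pics/box.png",(60,40,220,180),5)
E
```

```text
lip tri [[0.639 0.361 0.193]] lip z.19 w [[0.642 0.36  0.19 ]] [[0.638 0.36  0.193]]
lid top corner [[0.639 0.456 0.187]]
box base [[0.784, 0.537, 0.0], [0.746, 0.396, 0.0], [0.823, 0.369, 0.0]]
box top red corner tri [[0.732 0.389 0.125]]
0.1 [[0.908, 0.524], [0.771, 0.553], [0.735, 0.393], [0.867, 0.363], [0.864, 0.36]]
0.15 [[0.889, 0.505], [0.757, 0.533], [0.722, 0.379], [0.85, 0.35], [0.847, 0.347]]
0.2 [[0.871, 0.486], [0.743, 0.513], [0.71, 0.365], [0.833, 0.337], [0.83, 0.334]]
```

View pics/box.png

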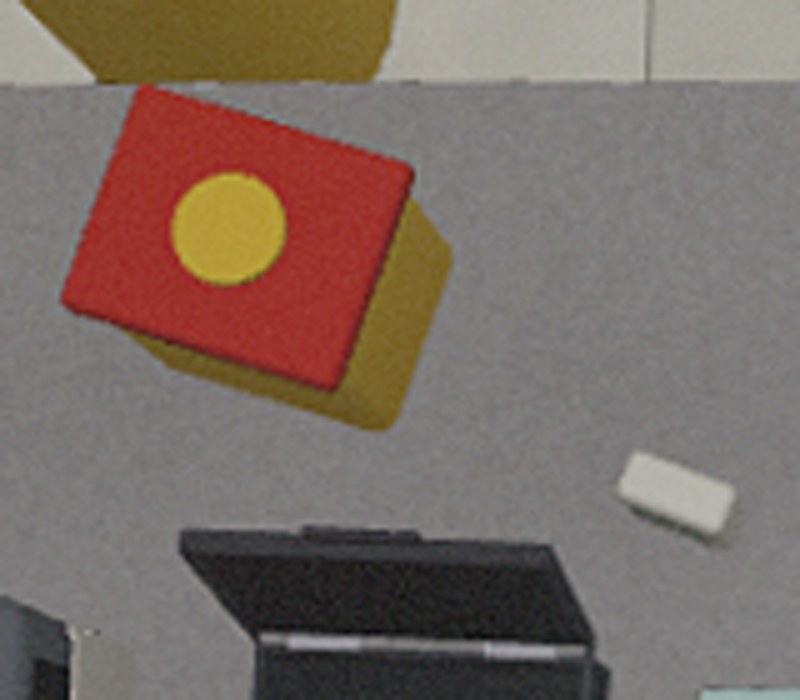

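The lip is at (0.639, 0.361, 0.193), so the lid stands at about 1.82 rad. The yellow box's nearest corner is around (0.73, 0.39), so I come down behind the lid at y ≈ 0.315, x ≈ 0.69, clear of the box.

```bash
python3 d.py 0.69 0.315 0.28 90; python3 -m crank '[[[0,0,-0.06],[0.2,0.2,0.5],200],[[0.03,0.005,-0.11],[0.4,0.3,1],255],[[0.085,0.025,-0.14],[0.4,0.3,1.1],255],[[0.145,0.04,-0.15],[0.4,0.3,1.1],255],[[0.205,0.06,-0.15],[0.4,0.3,1.1],255]]'; python3 d.py 0.69 0.315 0.28 90
```

```text
t 29.3 shift mm [ 624.2  181.9 -138.6] turn [0.43 0.29 1.13] F [ 1.02 -0.86 11.03] w 42.1
time: 29.92
tcp_pos: [0.5752, -0.1098, 0.2939]
ee_rot: [3.139, 0.001, 1.571]
force: [0.8, -0.4, 0.3]
gripper_width: 0.0004
t 29.93 shift mm [424.8 114.8  14. ] turn [ 0.17  0.03 -0.  ] F [ 0.79 -0.41  0.3 ] w 0.4
```

```bash
python3 -m crank '[[[0.058,0.016,0],[0.1,0,0],255],[[0.116,0.032,0],[0.1,0,0],255],[[0.174,0.048,0],[0.1,0,0],255],[[0.232,0.064,0],[0.1,0,0],255],[[0.29,0.08,0],[0.1,0,0],255]]'; python3 -m crank '[[[0.055,0.014,0],[0,0,0],255],[[0.11,0.028,0.005],[0,0,0],255],[[0.135,0.035,0.01],[0,0,0],255],[[0.135,0.035,0.01],[0,0,0],255]]'; python3 - <<'E'
from h import *
c=robot.camera("wrist"); save(c,"pics/w12.png",None,1)
c=robot.camera("scene"); save(c,"pics/s12.png",(330,120,560,340),2.5)
E
python3 d.py 0.69 0.315 0.185 90
```

```text
time: 30.55
tcp_pos: [0.6555, 0.1822, 0.2939]
ee_rot: [3.14, 0.001, 1.571]
force: [0.7, -0.3, 0.2]
gripper_width: 0.0002
time: 31.05
tcp_pos: [0.6905, 0.3192, 0.2822]
ee_rot: [3.141, 0.001, 1.573]
force: [0.2, -0.2, -0.6]
gripper_width: 0.0001
t 31.15 shift mm [-1.8 -0.8 98.7] turn [0.09 0.05 0.  ] F [-0.2  -1.61 -0.13] w 0.0
```

View pics/w12.png

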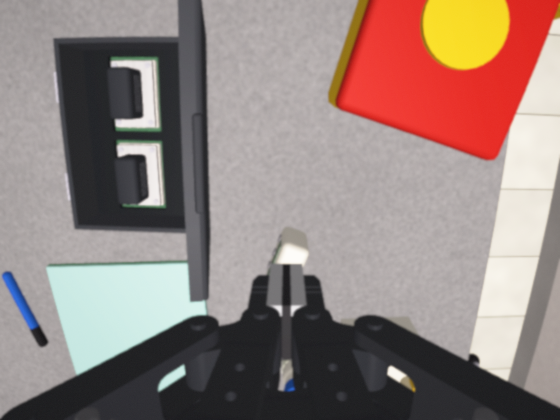

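View pics/s12.png

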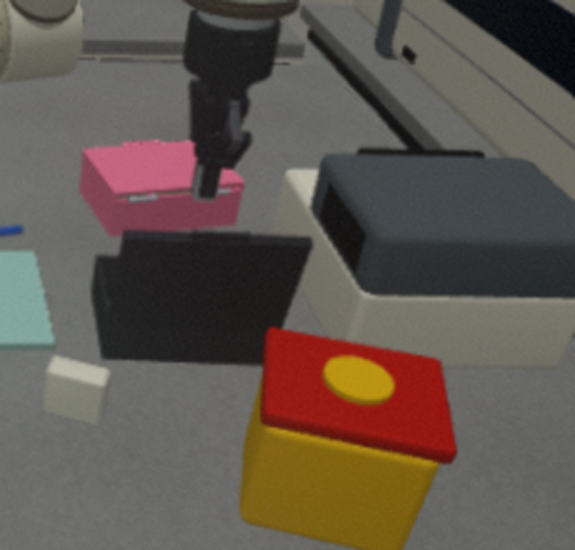

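The fingers are at (287,280) in the wrist picture, to the right of the lid edge (200,250) and well clear of the red box. I descend behind the lid and push it over slowly.

```bash
python3 -m crank '[[[-0.002,0,0.04],[0.1,0,0],255],[[-0.002,0,0.08],[0.1,0,0],255],[[-0.002,0,0.0987],[0.1,0,0],255],[[-0.002,-0.012,0.0987],[0.1,0,0],255],[[-0.002,-0.024,0.0987],[0.1,0,0],255]]';  python3 -m crank '[[[0,-0.014,0],[0,0,0],255],[[0,-0.028,0],[0,0,0],255],[[0,-0.04,0],[0,0,0],255]]'; python3 -m crank '[[[0,-0.012,0],[0,0,0],255],[[0,-0.024,0],[0,0,0],255],[[0,-0.034,0],[0,0,0],255]]'
```

```text
time: 31.78
tcp_pos: [0.6664, 0.3148, 0.187]
ee_rot: [3.14, 0.0, 1.571]
force: [-0.4, 0.7, 0.7]
gripper_width: -0.0
time: 32.15
tcp_pos: [0.6257, 0.3151, 0.189]
ee_rot: [3.137, -0.001, 1.571]
force: [1.7, -0.2, 1.4]
gripper_width: -0.0001
time: 32.52
tcp_pos: [0.591, 0.3151, 0.189]
ee_rot: [3.137, -0.001, 1.571]
force: [0.4, -0.0, -0.3]
gripper_width: -0.0001
```

```bash
python3 -m crank '[[[0,-0.01,0],[0,0,0],255],[[0,-0.02,0],[0,0,0],255],[[0,-0.03,0],[0,0,0],255],[[0,-0.036,0],[0,0,0],255]]'; python3 - <<'E'
from h import *
c=robot.camera("scene"); save(c,"pics/s13.png",(330,120,560,340),2.5)
E
```

```text
time: 33.02
tcp_pos: [0.5543, 0.3151, 0.1889]
ee_rot: [3.137, -0.001, 1.571]
force: [0.4, -0.2, -0.1]
gripper_width: -0.0002
```

View pics/s13.png

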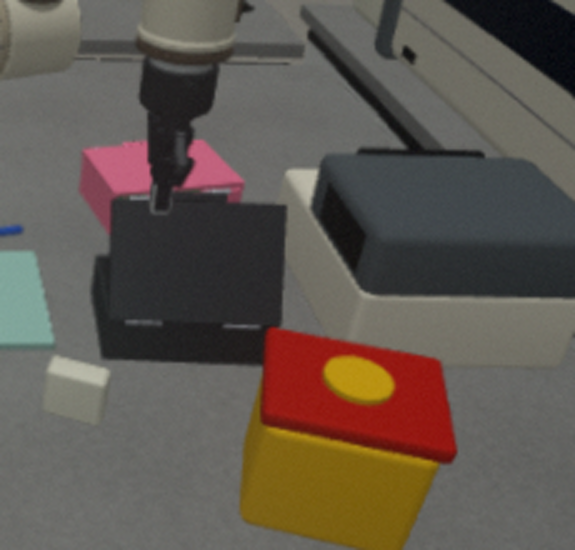

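The lid is following but still stands at about 1.1–1.2 rad. I push further, slightly lower.

```bash
python3 -m crank '[[[0,-0.01,0.004],[0,0,0],255],[[0,-0.02,0.009],[0,0,0],255],[[0,-0.03,0.013],[0,0,0],255],[[0,-0.038,0.014],[0,0,0],255]]'; python3 - <<'E'
from h import *
c=robot.camera("scene"); save(c,"pics/s14.png",(330,120,560,340),2.5)
E
```

```text
time: 33.58
tcp_pos: [0.5152, 0.3151, 0.1744]
ee_rot: [3.137, -0.001, 1.571]
force: [-0.3, 0.1, 0.1]
gripper_width: -0.0001
```

View pics/s14.png

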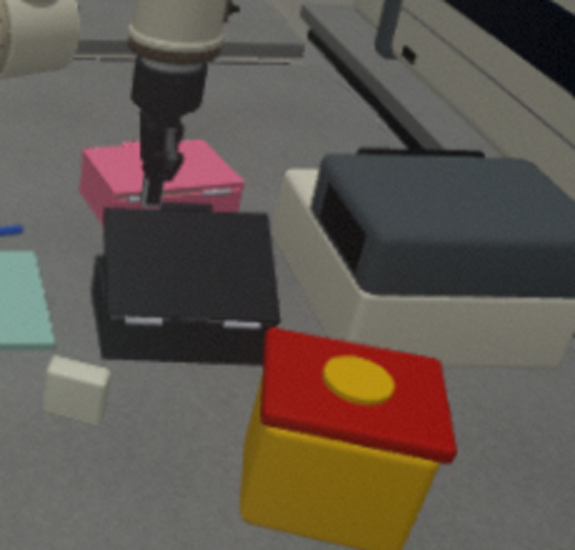

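Now it is falling shut. I raise the arm away and check.

```bash
python3 -m crank '[[[0,0,-0.03],[0,0,0],255],[[0,0,-0.08],[0,0,0],255],[[0.06,-0.03,-0.11],[0,0,0],255],[[0.09,-0.06,-0.13],[0,0,0],255],[[0.09,-0.06,-0.13],[0,0,0],255]]'; python3 - <<'E'
from h import *
c=robot.camera("scene"); save(c,"pics/s15.png",(130,120,560,340),1.8)
c=robot.camera("wrist"); save(c,"pics/w15.png")
E
```

```text
time: 34.25
tcp_pos: [0.4523, 0.4076, 0.3068]
ee_rot: [3.135, -0.003, 1.575]
force: [1.3, 0.1, 0.5]
gripper_width: -0.0002
```

View pics/s15.png

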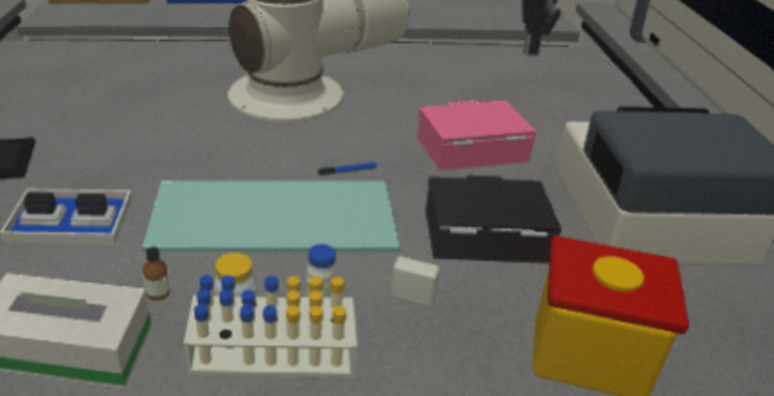

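View pics/w15.png

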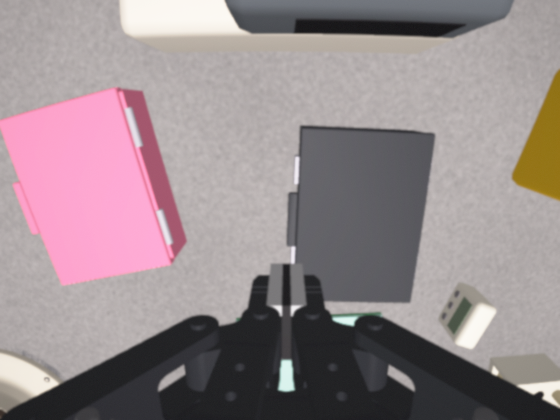

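The lid is flat shut at (365,215), and the two tiles in the tray are unchanged. I'll compare the bystanders with the first top picture before handing in.

```bash
python3 - <<'E'
from h import *
T0=pickle.load(open("top0.pkl","rb")); c=robot.camera("top"); save(c,"pics/top_end.png",None,1.4)
a=T0["pixels"].astype(np.float32);b=c["pixels"].astype(np.float32)
for n,(x,y) in dict(bottle=(245,132),cup=(291,133),dropper=(333,137),timer=(195,139),marker=(225,266),pink=(130,300)).items():
    h=16; p=[cv2.cvtColor(q[y-h:y+h,x-h:x+h],cv2.COLOR_RGB2GRAY) for q in (a,b)]
    print(n,cv2.phaseCorrelate(p[0],p[1]),np.abs(p[0]-p[1]).mean().round(1))
E
```

```text
bottle ((0.09172211474244385, 0.06457405834863472), 1.0102031002752483) 4.4
cup ((0.08585025725476036, -0.00024019623636206688), 1.030821967869997) 4.5
dropper ((-0.06760368766212821, 0.013167890798058579), 0.9331128252670169) 4.3
timer ((-0.01659899632688422, -0.0241470064781808), 1.0151491248980165) 4.4
marker ((0.14436092890941588, 0.052670299450003455), 1.0605398155748844) 4.2
pink ((11.516428322951084, -10.24127723688752), 0.18766016233712435) 11.1
```

View pics/top_end.png

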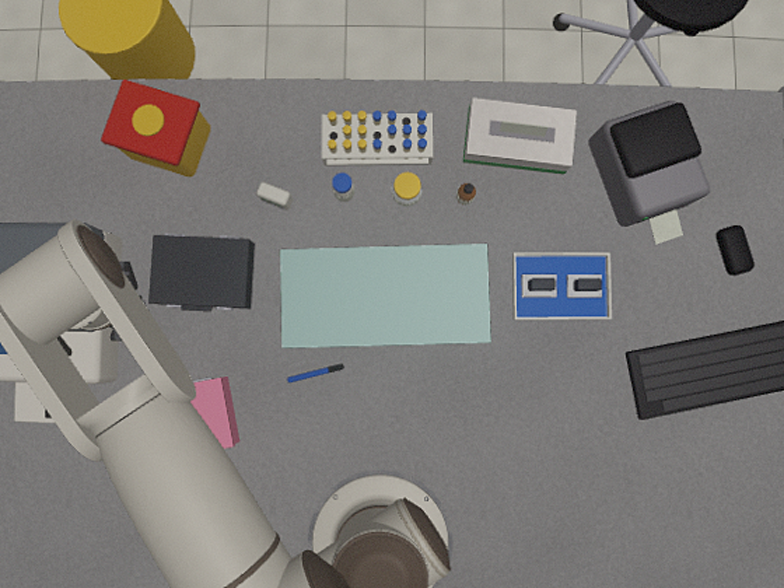

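The case is shut at (202,272), both tiles are in the tray at (540,285) and (587,285), and no bystander has shifted. The pink box is only covered by the arm in this view.

```bash
python3 -c "
from workcell import robot
print(robot.observe()['time']); print(robot.job_done())"
```

```text
34.4
the job is handed in; nothing more can be done
None
```

The two lower-drag tiles are flat in the case's foam pockets, the two higher-drag ones are flat in the blue-lined tray, and the lid is shut. I handed in at about 34 s.

**Sorting:**
- **Polished:** two tiles (first and third from the case side) dragged about 1.1 N under roughly 9 N. That is a ratio of about 0.12, inside the polished range.
- **Matt:** the other two dragged clearly more, but only at a ratio of about 0.23–0.35, where 0.6–0.8 was stated. An unclamped push of one, under its own weight, gave a noisy reading of about 0.5. I called this pair matt because each dragged about twice as much as the other two and there had to be two of each. I could not explain the low readings.

**Last checks:** Before the lid closed, both pocket tiles showed a green margin around them. The final pictures show the lid shut and both tray tiles in place. The jar, cup, dropper, timer and marker moved less than 0.2 pixel in the top view. That comparison failed for the pink box because the arm hid it, but the scene and wrist pictures show it where it was.

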